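# Kit the job tray for re-wrapping a rod guide

### The arm

A 6-joint arm with a two-finger parallel gripper is mounted at the origin on a cart in front of the work surface, level with it; the furniture and walls round the work are solid. World frame = base frame: x ahead of the robot, y to its left, z up, the work surface at z = 0. Lengths are in m, angles in degrees, forces in N, time in s.
With the tool pointing down it reaches from about 0.35 to 0.875 m from the base axis. Payload 4.2 kg.
Tool frame: the origin (TCP) lies at the very end of the fingers, on their centre line; the grasp point (between the pads) lies 19 mm behind it (r.hold_point_z is the distance from the TCP to the grasp point, in m); z points along the fingers, y is the direction in which the jaws open and shut (so a half turn about z gives the same grasp; the last joint's range is limited). The gripper opens to 87 mm and grips with 3 to 60 N. Pads are 19 mm wide; open, the fingers measure 117 mm over their backs; the gripper's body (75 mm by 190 mm) begins 51 mm behind the grasp point.
Start: joints at [-51.933, 22.042, 0.453, 0, -68.411, -14.817], TCP at [0.247, -0.574, 0.223] pointing down, gripper open.
Joint ranges: [-179.83, 179.83], [-69.29, 118.12], [-61.27, 80.66], [-181.25, 117.63], [-171.15, -9.14], [-177.46, 177.46]. Speed limits (degrees/s): [159.86, 159.86, 180, 180, 180, 180].

### API

Orientations are given as a 3x3 rotation matrix whose columns are the frame's x, y, z axes.
In Python, from station import r, cams, ticket gives the robot as it stands.
- The arm moves only by the tool drive_tool, never from a script. Its argument "deltas" is a list of rows, each an object of numbers: "dx", "dy", "dz": the shift along the tool's x, y, z in m; "wx", "wy", "wz": the turn, a rotation vector about the tool's x, y, z in degrees. A call has 1 to 20 rows; each row is the pose to reach, as a shift and turn from the pose commanded when the call began, along the tool's axes at that moment; what a row does not reach only later rows make up. A row lasts 1/10 s, in which the tool goes at most 50 mm and 8.59 degrees, less where a joint would pass 70% of its speed; a pose out of reach is approached as far as the arm can. A call with a gripper value outside its range is refused whole. "gripper" is the opening, from 0 (shut) to 1 (fully open), set as the call begins (left out, the last holds). The fingers move at their own pace and stop on an object; the grip force is fixed at half the most. Time passes only in rows, so rows that repeat a pose let the fingers close. It gives the time, the measured TCP pose, the force and the opening at its end, in the units of the state.
- r.sense(): the state, without advancing time (a new reading comes with each control period).
- cams.capture(name): name is "scene" or "top"; returns the picture (420x560x3 uint8, red, green, blue); there is no depth.
- cams.camera_model(name): a dict with "intrinsics" (3x3 intrinsics, pixels), "extrinsics" (4x4, takes a point from world to camera coordinates). Camera axes: x right, y down, z forward; pixel columns grow to the right and rows downward; lengths in m; the calibration is good to about 2 mm. A picture is of the moment at which its call begins. camera_model takes no time and is no camera call.
- ticket.finish_job(): hands the job in, once; it reports no verdict.
The state is a dict: "time_s": time; "joints": joint angles; "joint_velocities": joint speeds; "effort": joint torques, N m; "tcp_pos": TCP position; "ee_rot": TCP orientation; "wrist_force": force on the tool from outside, world axes, zero at the start; "moment": the same for the moment, N m; "gripper_width": opening from 0.0 (shut) to 1.0 (fully open).
Only numpy, scipy, OpenCV 4.12 (cv2) and the standard library are available. Lean on these libraries where they do the work, as an engineer would, in place of code of your own. Each camera call takes 0.05 s, during which the arm holds its last target.

### The job

Kit the job tray for re-wrapping a rod guide: put the red-handled scraper, the red thread, the yellow bottle of epoxy resin and the light-blue bottle of hardener each into its own cut-out in the tray's black foam - thread, resin and hardener upright and right down in the round wells with the red, yellow and light-blue floors, the scraper flat in the long slot, either way round. The thread stands in the parts carousel, whose clear dust cover is open only at the front, so turn the carousel by the knob in its middle until the thread has come to the opening. Do not tip the bottles over on the way.

Things in the scene. Friction and masses are not known exactly. Their poses are not given: they have to be found in the camera images.
- red_thread: Spool of red thread, black flanges (black from above), 33 mm wide, 38 mm high, upright on the white turntable, 83 mm from its axis (the blue spool with white flanges and two glass pots are not needed). Origin at the centre of its underside, z up. Grasp it across the flanges. At the start it is under the clear cover, 50 to 165 degrees round from the opening, either way.
- resin: Bottle of epoxy resin: yellow label, orange-yellow cap; body 29 mm wide, 64 mm high, the cap (24 mm) to 74 mm. Stands on the bench. Origin at the centre of its underside, z up.
- hardener: Bottle of hardener: light-blue label, black cap; same sizes as the resin bottle. Stands on the bench. Origin at the centre of its underside, z up.
- scraper: Hand scraper lying on the bench, 109 mm long (along its y axis), 14 mm wide (x), 12 mm thick: red handle 54 mm long at the +y end, thin steel blade at the -y end, 5 mm clear of the bench. Origin at the middle of its length, on the underside, z up. It balances at the handle: grasp it there, 24 mm from the origin toward +y, across its width.
- nest_red: Foam block lying in the aluminium job tray, 79 x 170 x 24 mm (its long side along its y axis, z up); origin at the centre of its underside. In the middle a round well 50 mm wide and 18 mm deep (floor 6 mm above the origin) with a red floor; a red dot at either end of the block. It is the place for the red thread.
- nest_yellow: Foam block lying in the aluminium job tray, 79 x 170 x 24 mm (its long side along its y axis, z up); origin at the centre of its underside. In the middle a round well 46 mm wide and 18 mm deep (floor 6 mm above the origin) with a yellow floor; a yellow dot at either end of the block. It is the place for the resin bottle.
- nest_blue: Foam block lying in the aluminium job tray, 79 x 170 x 24 mm (its long side along its y axis, z up); origin at the centre of its underside. In the middle a round well 46 mm wide and 18 mm deep (floor 6 mm above the origin) with a light-blue floor; a light-blue dot at either end of the block. It is the place for the hardener bottle.
- nest_slot: Foam block lying in the aluminium job tray, 79 x 170 x 24 mm (its long side along its y axis, z up); origin at the centre of its underside. In its top a slot 125 mm long (y), 31 mm wide (x), 12 mm deep (floor 12 mm above the origin), light-grey floor, widened by equally deep black recesses over the middle 86 mm (y) to the full width of the block for fingers. For the scraper, either way round.
- knob (a point): Grip point on the black wing knob on the carousel's vertical axis, above the clear cover. Wing 50 mm long (its x), 12 mm thick (y); top 10 mm above this point, foot 21 mm below on a 42 mm disc; cover's top 32 mm, turntable's floor 95 mm below. Grip across its thickness and turn about the vertical: the turntable turns with it, either way without end, slight friction, stays where left.
- open_front (a point): Fixed point at the height of the turntable's floor, 83 mm from its axis, mid-way in the cover's front opening: a thing turned to this point is free from above. The opening spans 51 degrees to either side as seen from the axis; elsewhere clear plastic covers the turntable (top 63 mm above this point) and walls its edge. Turntable: 125 mm radius, 5 compartments, dividers 16 mm and rim 7 mm high.
Not all that is in view belongs to the job. There is more than one size of the red_thread; the one meant has the size given above.

How it is judged:
By the outcome, as a careful person would: the job done as asked, in the order asked, and still so for the second after the job is handed in, with the robot touching nothing.
It also fails if it takes over 112 s, if anything falls off the work surface, if the arm or the gripper's body presses on something with over 40 N, if the wrist force passes 120 N, or if a joint passes its speed limit or range.

## Working session

There is one attempt and no reset: what is moved stays moved. The work goes in short steps, Python scripts to look and compute and a tool call to move; the robot and the scene stay as the last step left them, time stands still between calls to the robot, and variables do not carry over. Pictures are saved under pics/ and viewed, and the job is handed in when it is done.

Besides the shell and the picture viewer there is one more tool, called after "Call:" as a command line: name --argument value ..., lists and objects as JSON in quotes. drive_tool: Moves the arm, as the interface text tells. Its arguments: {"type":"object","properties":{"deltas":{"type":"array","items":{"type":"object","properties":{"dx":{"type":"number"},"dy":{"type":"number"},"dz":{"type":"number"},"wx":{"type":"number"},"wy":{"type":"number"},"wz":{"type":"number"}}}},"gripper":{"type":"number"}},"required":["deltas"]}

```bash
ls; mkdir -p pics; python3 - <<'E'
from station import r,cams,ticket
import cv2,numpy as np
for n in("scene","top"):
    im=cams.capture(n); cv2.imwrite(f"pics/{n}0.png",im[:,:,::-1])
    m=cams.camera_model(n); print(n,np.round(m["intrinsics"],2).tolist(),np.round(m["extrinsics"],4).tolist())
s=r.sense(); print(s['time_s'],s['tcp_pos'],np.round(s['ee_rot'],3).tolist(),s['gripper_width'],r.hold_point_z)
E
```

```text
pics
scene [[413.49, 0.0, 278.85], [0.0, 413.49, 204.79], [0.0, 0.0, 1.0]] [[0.1147, -0.9931, -0.0248, -0.0457], [-0.4916, -0.0351, -0.8701, 0.3124], [0.8632, 0.112, -0.4922, 0.6064], [0.0, 0.0, 0.0, 1.0]]
top [[458.34, 0.0, 277.55], [0.0, 458.34, 211.89], [0.0, 0.0, 1.0]] [[-0.0222, -0.9997, 0.0052, 0.0143], [-0.9799, 0.0207, -0.1985, 0.4777], [0.1983, -0.0095, -0.9801, 1.1017], [0.0, 0.0, 0.0, 1.0]]
0.1 [ 0.24653489 -0.5737388   0.22156885] [[-0.919, -0.395, -0.001], [-0.395, 0.919, 0.002], [0.0, 0.002, -1.0]] 0.9981499384189588 0.0187
```

View pics/scene0.png

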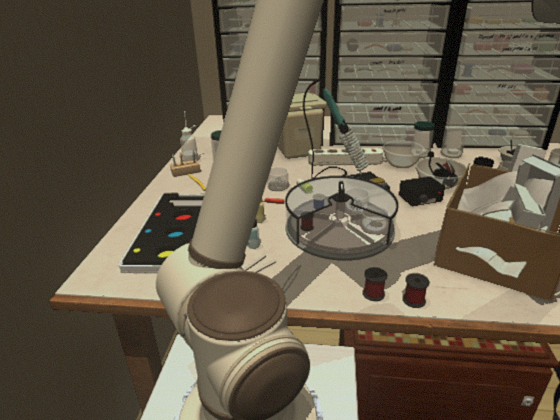

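View pics/top0.png

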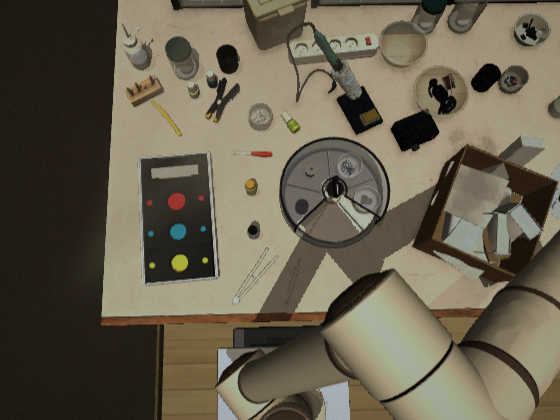

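```bash
python3 - <<'E'
import cv2
t=cv2.imread('pics/top0.png'); s=cv2.imread('pics/scene0.png')
cv2.imwrite('pics/t_a.png',cv2.resize(t[130:310,120:400],None,fx=2.8,fy=2.8,interpolation=cv2.INTER_CUBIC))
cv2.imwrite('pics/s_a.png',cv2.resize(s[160:310,240:440],None,fx=4,fy=4,interpolation=cv2.INTER_CUBIC))
E
```

```text
(no output)
```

View pics/t_a.png

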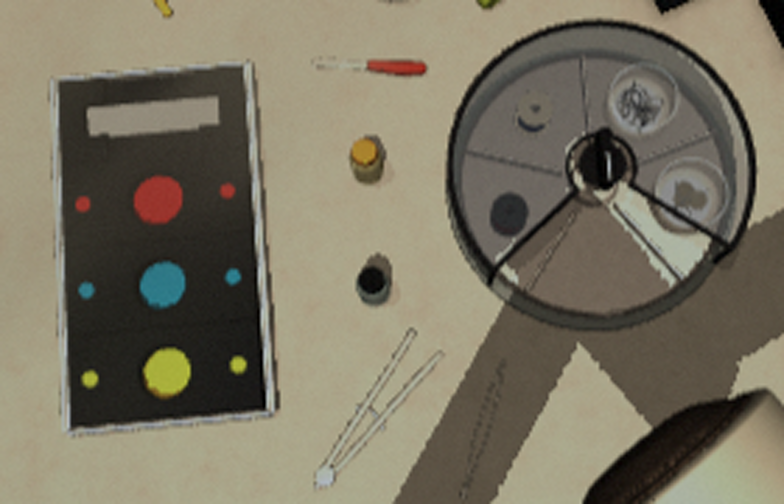

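View pics/s_a.png

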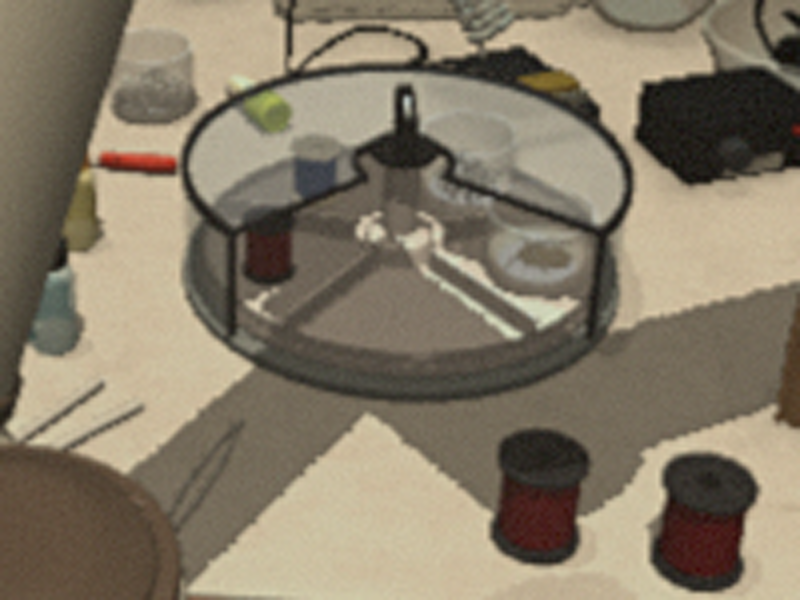

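```bash
cat > h.py <<'E'
import numpy as np, cv2
from station import r,cams,ticket
def ray(n,u,v):
    m=cams.camera_model(n);K=np.array(m["intrinsics"]);E=np.array(m["extrinsics"]);R=E[:3,:3]
    d=R.T@np.linalg.inv(K)@np.array([u,v,1.]);return -R.T@E[:3,3],d/np.linalg.norm(d)
def onz(n,u,v,z):
    o,d=ray(n,u,v);return o+d*(z-o[2])/d[2]
def tri(a,b):
    o1,d1=ray("top",*a);o2,d2=ray("scene",*b)
    t=np.linalg.lstsq(np.stack([d1,-d2],1),o2-o1,rcond=None)[0]
    p,q=o1+d1*t[0],o2+d2*t[1];return (p+q)/2,np.linalg.norm(p-q)
def proj(n,p):
    m=cams.camera_model(n);c=np.array(m["extrinsics"])[:3]@np.append(p,1);k=np.array(m["intrinsics"])@c;return k[:2]/k[2]
def blobs(im,lo,hi,amin=12,roi=None):
    h=cv2.cvtColor(im,cv2.COLOR_BGR2HSV);m=cv2.inRange(h,np.array(lo),np.array(hi))
    if roi: 
        z=np.zeros_like(m);x0,y0,x1,y1=roi;z[y0:y1,x0:x1]=m[y0:y1,x0:x1];m=z
    n,l,s,c=cv2.connectedComponentsWithStats(m)
    return [(np.round(c[i],2).tolist(),s[i].tolist()) for i in range(1,n) if s[i,4]>=amin],m
E
python3 - <<'E'
from h import *
t=cv2.imread('pics/top0.png');s=cv2.imread('pics/scene0.png')
for n,im,roi in(("top",t,(120,130,400,310)),("scene",s,(120,150,440,310))):
  for nm,lo,hi in(("red",(0,130,60),(6,255,255)),("red2",(172,120,60),(180,255,255)),("yel",(24,130,90),(35,255,255)),("org",(14,150,80),(23,255,255)),("blue",(90,80,60),(110,255,255))):
    print(n,nm)
    for b in blobs(im,lo,hi,8,roi)[0]: print("  ",b)
E
```

```text
top red
   ([261.82, 153.62], [252, 152, 20, 5, 77])
   ([176.07, 200.99], [168, 193, 17, 17, 244])
   ([200.79, 197.79], [198, 195, 6, 6, 24])
   ([149.0, 202.5], [147, 200, 5, 6, 26])
top red2
top yel
   ([177.93, 132.07], [176, 130, 5, 5, 14])
   ([179.44, 262.17], [171, 254, 17, 17, 221])
   ([204.5, 259.79], [202, 257, 6, 6, 28])
   ([151.52, 264.89], [149, 262, 6, 6, 27])
top org
   ([249.79, 183.97], [246, 180, 9, 10, 66])
   ([177.1, 270.4], [174, 269, 8, 3, 10])
top blue
   ([177.73, 231.13], [170, 223, 16, 17, 218])
   ([202.68, 228.32], [200, 226, 6, 6, 28])
   ([150.45, 233.31], [148, 231, 6, 6, 29])
scene red
   ([274.35, 200.17], [265, 198, 19, 5, 66])
   ([157.38, 213.57], [155, 212, 6, 4, 21])
   ([183.13, 216.87], [175, 214, 17, 6, 68])
   ([373.99, 289.56], [366, 283, 18, 14, 183])
   ([415.37, 296.16], [407, 289, 18, 15, 170])
scene red2
scene yel
   ([196.21, 180.45], [188, 174, 17, 15, 29])
   ([136.33, 249.93], [133, 248, 8, 5, 30])
   ([164.24, 253.83], [158, 251, 15, 7, 71])
scene org
   ([198.71, 182.41], [195, 179, 8, 8, 17])
   ([377.1, 179.83], [370, 178, 14, 5, 42])
scene blue
   ([147.79, 230.42], [145, 229, 7, 4, 24])
   ([174.94, 234.05], [167, 232, 17, 6, 66])
```

```bash
python3 - <<'E'
from h import *
for n,a,b in(("reddot",(149,202.5),(157.4,213.6)),("bluedot",(150.45,233.3),(147.8,230.4)),("yeldot",(151.5,264.9),(136.3,249.9)),("handle",(261.8,153.6),(274.35,200.2)),("redf",(176.07,201),(183.1,216.9)),("yf",(179.4,262.2),(164.2,253.8))):
    p,e=tri(a,b);print(n,p.round(4),round(e,4))
Z=.026
for n,a,b,c in(("red",(200.79,197.79),(149,202.5),(176.07,200.99)),("yel",(204.5,259.79),(151.52,264.89),(179.44,262.17)),("blue",(202.68,228.32),(150.45,233.31),(177.73,231.13))):
    A,B=onz("top",*a,Z),onz("top",*b,Z);d=B-A
    print(n,((A+B)/2).round(4),np.linalg.norm(d).round(4),np.degrees(np.arctan2(d[1],d[0])).round(2),"floor",onz("top",*c,.008).round(4))
print("resin cap",onz("top",249.8,184,.074).round(4))
t=cv2.imread('pics/top0.png')
b,m=blobs(t,(0,0,0),(180,255,60),8,(240,215,265,245));print(b)
b,m=blobs(t,(0,0,0),(180,255,75),8,(285,195,315,220));print(b)
b,m=blobs(t,(0,0,0),(180,255,45),8,(320,170,350,205));print(b)
c=t[170:210,310:360];cv2.imwrite('pics/knob.png',cv2.resize(c,None,fx=12,fy=12,interpolation=cv2.INTER_NEAREST))
s=cv2.imread('pics/scene0.png')[172:262,275:405];cv2.imwrite('pics/knobs.png',cv2.resize(s,None,fx=6,fy=6,interpolation=cv2.INTER_NEAREST))
E
```

```text
reddot [0.5133 0.3307 0.0294] 0.002
bluedot [0.4336 0.3244 0.0296] 0.002
yeldot [0.3541 0.3193 0.029 ] 0.002
handle [0.6455 0.0416 0.0075] 0.0009
redf [0.5179 0.2643 0.0196] 0.0012
yf [0.3595 0.2549 0.0181] 0.0032
red [0.5186 0.2664 0.026 ] 0.1328 94.15 floor [0.5205 0.2673 0.008 ]
yel [0.359  0.2551 0.026 ] 0.1323 94.27 floor [0.3611 0.2553 0.008 ]
blue [0.4388 0.2604 0.026 ] 0.1322 94.33 floor [0.4409 0.2614 0.008 ]
resin cap [0.5446 0.0714 0.074 ]
[([252.39, 229.57], [248, 225, 10, 10, 76])]
[([301.29, 206.26], [295, 199, 14, 16, 168]), ([286.92, 213.78], [285, 204, 7, 16, 51]), ([308.7, 213.7], [302, 207, 13, 13, 46])]
[([335.75, 187.01], [324, 176, 26, 24, 285]), ([322.88, 196.56], [320, 185, 7, 20, 34])]
```

View pics/knob.png

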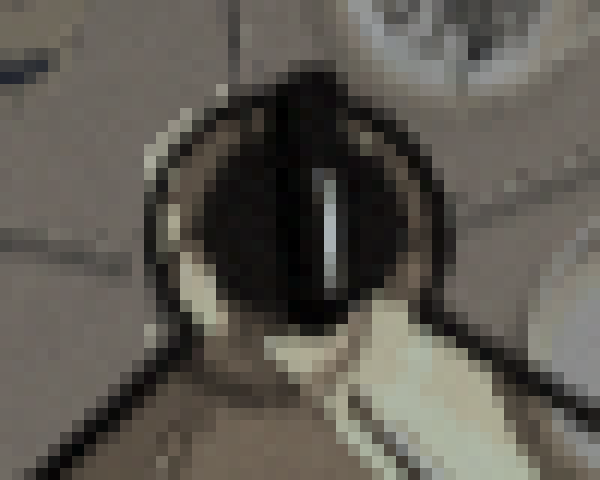

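View pics/knobs.png

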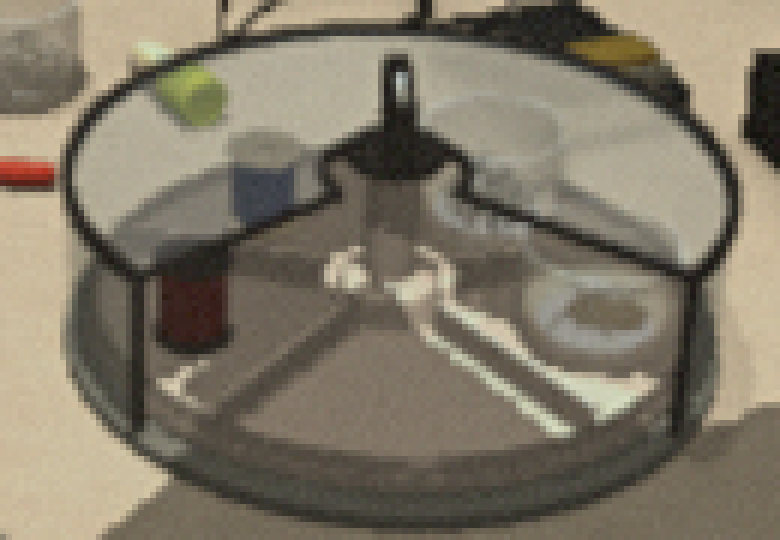

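```bash
python3 - <<'E'
from h import *
for a,b in(((336,186),(341.3,185)),((301.3,206.3),(307.3,215))):
    p,e=tri(a,b);print(p.round(4),round(e,4))
t=cv2.imread('pics/top0.png')
g=cv2.cvtColor(t,cv2.COLOR_BGR2GRAY)
# cover ring: dark pixels nearest outer along rays from centre
c=np.array([335,190.]);pts=[]
for a in np.arange(0,360,4):
    d=np.array([np.cos(np.radians(a)),np.sin(np.radians(a))])
    rr=np.arange(44,62,.5);v=np.array([cv2.getRectSubPix(g,(1,1),tuple((c+d*x).astype(np.float32).tolist()))[0,0] for x in rr],int)
    i=v.argmin()
    if v[i]<50: pts.append(np.append(c+d*rr[i],a))
pts=np.array(pts);print(len(pts),pts[:,2].astype(int).tolist())
e=cv2.fitEllipse(pts[:,:2].astype(np.float32));print(e)
for Z in(.08,.085,.09,.1):
    P=np.array([onz("top",u,v,Z)[:2] for u,v,_ in pts])
    A=np.c_[2*P,np.ones(len(P))];s=np.linalg.lstsq(A,(P**2).sum(1),rcond=None)[0]
    R=np.sqrt(s[2]+s[:2]@s[:2]);print(Z,s[:2].round(4),R.round(4),np.abs(np.linalg.norm(P-s[:2],axis=1)-R).max().round(4))
# gaps in front edges of cover opening: pixel of ring ends from crop
for u,v in((295,231),(380,219)): print(onz("top",u,v,.085).round(4))
for n,a in(("thread@.06",(301.3,206.3)),("hard cap",(252.4,229.6))): print(n,onz("top",*a,.074 if n[0]=='h' else .065).round(4))
s=r.sense();print(s['joints'])
E
```

```text
[ 0.5224 -0.1366  0.1232] 0.0028
[ 0.4894 -0.0576  0.0564] 0.0042
87 [0, 4, 8, 12, 16, 20, 24, 28, 32, 36, 40, 48, 52, 56, 60, 64, 68, 72, 76, 80, 84, 88, 92, 96, 100, 104, 108, 112, 116, 120, 124, 136, 140, 144, 148, 152, 156, 160, 164, 168, 172, 176, 180, 184, 188, 192, 196, 200, 204, 208, 212, 216, 220, 224, 228, 232, 236, 240, 244, 248, 252, 256, 260, 264, 268, 272, 276, 280, 284, 288, 292, 296, 300, 304, 308, 312, 316, 320, 324, 328, 332, 336, 340, 344, 348, 352, 356]
((334.01898193359375, 189.92544555664062), (105.36072540283203, 107.67520141601562), 80.7784652709961)
0.08 [ 0.5268 -0.1363] 0.133 0.0257
0.085 [ 0.5255 -0.1356] 0.1324 0.0256
0.09 [ 0.5243 -0.1349] 0.1318 0.0255
0.1 [ 0.5217 -0.1335] 0.1306 0.0252
[ 0.4226 -0.0366  0.085 ]
[ 0.4476 -0.2433  0.085 ]
thread@.06 [ 0.4873 -0.055   0.065 ]
hard cap [0.43   0.0663 0.074 ]
[-5.19320781e+01  2.20869272e+01  3.88587164e-01 -2.56286222e-02
 -6.84120337e+01 -1.48153170e+01]
```

```bash
cat > go.py <<'E'
import sys
from h import *
from scipy.spatial.transform import Rotation as Ro
# usage: go.py x y z yawY(deg, direction of tool y; mod 180)
def delta(x,y,z,yaw):
    s=r.sense();p=np.array(s['tcp_pos']);R=np.array(s['ee_rot'])
    cur=np.degrees(np.arctan2(R[1,1],R[0,1]))
    yaw=cur+(yaw-cur+90)%180-90
    c,q=np.cos(np.radians(yaw)),np.sin(np.radians(yaw))
    Y=np.array([c,q,0]);Z=np.array([0,0,-1.]);T=np.c_[np.cross(Y,Z),Y,Z]
    w=np.degrees(Ro.from_matrix(R.T@T).as_rotvec())
    return (R.T@(np.array([x,y,z])-p)).round(4),w.round(2),s
if __name__=="__main__":
    a=list(map(float,sys.argv[1:]))
    for i in range(0,len(a),4):
        d,w,s=delta(*a[i:i+4]);print(a[i:i+4],"d",d.tolist(),"w",w.tolist())
    print("t",s['time_s'],"tcp",np.round(s['tcp_pos'],4).tolist(),"j",np.round(s['joints'],1).tolist(),"g",round(s['gripper_width'],3),"F",np.round(s['wrist_force'],1).tolist())
E
python3 go.py .35 -.42 .30 113 .524 -.136 .20 91 .524 -.136 .097 91
python3 - <<'E'
from h import *
A=onz("top",232,152.5,.007);B=onz("top",271.8,154.6,.006);print(A,B,np.linalg.norm(A-B),np.degrees(np.arctan2(*(B-A)[1::-1])))
E
```

```text
[0.35, -0.42, 0.3, 113.0] d [-0.1557, 0.1006, -0.0782] w [0.11, -0.01, 0.24]
[0.524, -0.136, 0.2, 91.0] d [-0.4277, 0.2927, 0.0221] w [0.11, -0.03, 22.24]
[0.524, -0.136, 0.097, 91.0] d [-0.4277, 0.2925, 0.1251] w [0.11, -0.03, 22.24]
t 0.1 tcp [0.2465, -0.5737, 0.2216] j [-51.9, 22.1, 0.4, -0.0, -68.4, -14.8] g 0.998 F [-1.0, -0.0, 0.1]
[0.65031619 0.12144598 0.007     ] [0.6426207  0.01541936 0.006     ] 0.10631022696422233 -94.15129441867151
```

Call:
drive_tool --deltas '[{"dz": -0.04}, {"dz": -0.08}, {"dx": -0.04, "dy": 0.025, "dz": -0.08, "wz": 3}, {"dx": -0.08, "dy": 0.05, "dz": -0.08, "wz": 6}, {"dx": -0.12, "dy": 0.08, "dz": -0.08, "wz": 9}, {"dx": -0.16, "dy": 0.105, "dz": -0.08, "wz": 12}, {"dx": -0.2, "dy": 0.135, "dz": -0.075, "wz": 15}, {"dx": -0.24, "dy": 0.16, "dz": -0.06, "wz": 18}, {"dx": -0.28, "dy": 0.19, "dz": -0.04, "wz": 20}, {"dx": -0.32, "dy": 0.22, "dz": -0.02, "wz": 22}, {"dx": -0.36, "dy": 0.245, "dz": 0, "wz": 22.2}, {"dx": -0.4, "dy": 0.275, "dz": 0.02, "wz": 22.2}, {"dx": -0.428, "dy": 0.2925, "dz": 0.022, "wz": 22.2}, {"dx": -0.428, "dy": 0.2925, "dz": 0.022, "wz": 22.2}, {"dx": -0.428, "dy": 0.2925, "dz": 0.022, "wz": 22.2}]' --gripper 1

```text
schema error: expected keys dx, dy, dz, wx, wy, wz
```

```bash
python3 go.py .524 -.136 .097 91; python3 - <<'E'
from h import *
for n in("scene","top"):
    im=cams.capture(n)[:,:,::-1].copy(); cv2.imwrite(f"pics/{n}1.png",im)
    a=im[110:310,120:440] 
    cv2.imwrite(f"pics/{n}1c.png",cv2.resize(a,None,fx=2.5,fy=2.5,interpolation=cv2.INTER_CUBIC))
E
```

```text
[0.524, -0.136, 0.097, 91.0] d [-0.4277, 0.2925, 0.1251] w [0.11, -0.03, 22.24]
t 0.1 tcp [0.2465, -0.5737, 0.2216] j [-51.9, 22.1, 0.4, -0.0, -68.4, -14.8] g 0.998 F [-1.0, -0.0, 0.1]
```

Call:
drive_tool --deltas '[{"dx": 0, "dy": 0, "dz": -0.04, "wx": 0, "wy": 0, "wz": 0}, {"dx": 0, "dy": 0, "dz": -0.08, "wx": 0, "wy": 0, "wz": 0}, {"dx": -0.04, "dy": 0.025, "dz": -0.08, "wx": 0, "wy": 0, "wz": 3}, {"dx": -0.08, "dy": 0.05, "dz": -0.08, "wx": 0, "wy": 0, "wz": 6}, {"dx": -0.12, "dy": 0.08, "dz": -0.08, "wx": 0, "wy": 0, "wz": 9}, {"dx": -0.16, "dy": 0.105, "dz": -0.08, "wx": 0, "wy": 0, "wz": 12}, {"dx": -0.2, "dy": 0.135, "dz": -0.075, "wx": 0, "wy": 0, "wz": 15}, {"dx": -0.24, "dy": 0.16, "dz": -0.06, "wx": 0, "wy": 0, "wz": 18}, {"dx": -0.28, "dy": 0.19, "dz": -0.04, "wx": 0, "wy": 0, "wz": 20}, {"dx": -0.32, "dy": 0.22, "dz": -0.02, "wx": 0, "wy": 0, "wz": 22}, {"dx": -0.36, "dy": 0.245, "dz": 0, "wx": 0, "wy": 0, "wz": 22.2}, {"dx": -0.4, "dy": 0.275, "dz": 0.02, "wx": 0, "wy": 0, "wz": 22.2}, {"dx": -0.428, "dy": 0.2925, "dz": 0.022, "wx": 0, "wy": 0, "wz": 22.2}, {"dx": -0.428, "dy": 0.2925, "dz": 0.022, "wx": 0, "wy": 0, "wz": 22.2}, {"dx": -0.428, "dy": 0.2925, "dz": 0.022, "wx": 0, "wy": 0, "wz": 22.2}]' --gripper 1

```text
time_s: 1.7
tcp_pos: [0.5246, -0.1356, 0.2]
ee_rot: [[-1.0, -0.02, -0.001], [-0.02, 1.0, -0.0], [0.001, -0.0, -1.0]]
wrist_force: [0.4, 0.0, -0.1]
gripper_width: 0.998
```

```bash
python3 go.py .524 -.136 .097 91; python3 - <<'E'
from h import *
for n in("scene","top"):
    im=cams.capture(n)[:,:,::-1].copy(); cv2.imwrite(f"pics/{n}1.png",im)
    a=im[110:310,120:440] 
    cv2.imwrite(f"pics/{n}1c.png",cv2.resize(a,None,fx=2.5,fy=2.5,interpolation=cv2.INTER_CUBIC))
E
```

```text
[0.524, -0.136, 0.097, 91.0] d [0.0005, -0.0004, 0.103] w [-0.0, -0.08, 0.17]
t 1.7 tcp [0.5246, -0.1356, 0.2] j [2.7, 15.0, -13.2, -0.0, -61.8, -91.5] g 0.998 F [0.4, 0.0, -0.1]
```

View pics/scene1.png

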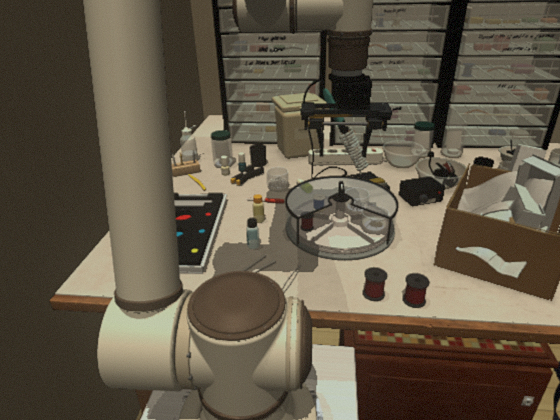

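View pics/top1.png

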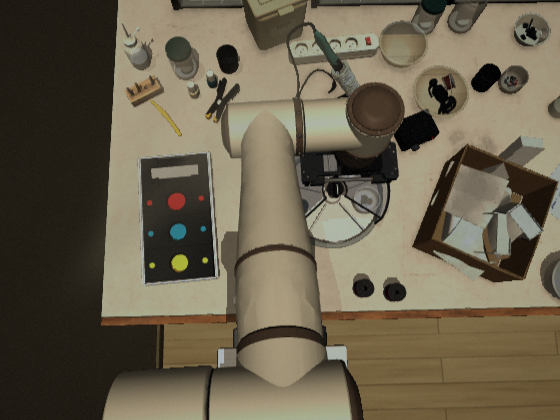

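Call:
drive_tool --deltas '[{"dx": 0, "dy": 0, "dz": 0.04, "wx": 0, "wy": 0, "wz": 0}, {"dx": 0, "dy": 0, "dz": 0.07, "wx": 0, "wy": 0, "wz": 0}, {"dx": 0, "dy": 0, "dz": 0.09, "wx": 0, "wy": 0, "wz": 0}, {"dx": 0, "dy": 0, "dz": 0.102, "wx": 0, "wy": 0, "wz": 0}, {"dx": 0, "dy": 0, "dz": 0.102, "wx": 0, "wy": 0, "wz": 0}]' --gripper 1

```text
time_s: 2.3
tcp_pos: [0.5233, -0.1375, 0.0975]
ee_rot: [[-1.0, -0.016, -0.003], [-0.016, 1.0, 0.0], [0.003, 0.0, -1.0]]
wrist_force: [-0.5, 0.4, 0.4]
gripper_width: 1.0
```

Call:
drive_tool --deltas '[{"dx": 0, "dy": 0, "dz": 0, "wx": 0, "wy": 0, "wz": 0}, {"dx": 0, "dy": 0, "dz": 0, "wx": 0, "wy": 0, "wz": 0}, {"dx": 0, "dy": 0, "dz": 0, "wx": 0, "wy": 0, "wz": 0}, {"dx": 0, "dy": 0, "dz": 0, "wx": 0, "wy": 0, "wz": 0}, {"dx": 0, "dy": 0, "dz": 0, "wx": 0, "wy": 0, "wz": 0}, {"dx": 0, "dy": 0, "dz": 0, "wx": 0, "wy": 0, "wz": 0}, {"dx": 0, "dy": 0, "dz": 0, "wx": 0, "wy": 0, "wz": 0}, {"dx": 0, "dy": 0, "dz": 0, "wx": 0, "wy": 0, "wz": 0}]' --gripper 0

```text
time_s: 3.1
tcp_pos: [0.5245, -0.1364, 0.0985]
ee_rot: [[-1.0, -0.018, -0.0], [-0.018, 1.0, 0.0], [0.0, 0.0, -1.0]]
wrist_force: [0.5, -0.2, 0.6]
gripper_width: 0.356
```

```bash
python3 go.py .524 -.136 .097 162; python3 - <<'E'
from h import *
im=cams.capture("scene")[:,:,::-1].copy(); cv2.imwrite("pics/scene2.png",im)
cv2.imwrite("pics/scene2c.png",cv2.resize(im[110:280,230:420],None,fx=3.5,fy=3.5,interpolation=cv2.INTER_CUBIC))
E
```

```text
[0.524, -0.136, 0.097, 162.0] d [0.0005, 0.0005, 0.0015] w [0.0, -0.0, -70.94]
t 3.1 tcp [0.5245, -0.1364, 0.0985] j [2.6, 21.2, -20.8, -0.0, -48.0, -91.5] g 0.356 F [0.5, -0.2, 0.6]
```

View pics/scene2c.png

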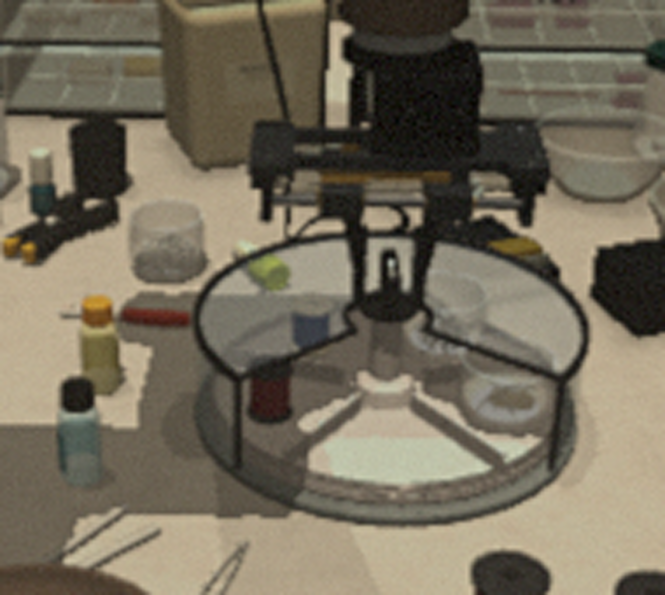

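Call:
drive_tool --deltas '[{"dx": 0, "dy": 0, "dz": 0, "wx": 0, "wy": 0, "wz": 0}, {"dx": 0, "dy": 0, "dz": 0, "wx": 0, "wy": 0, "wz": 0}, {"dx": 0, "dy": 0, "dz": 0, "wx": 0, "wy": 0, "wz": 0}, {"dx": 0, "dy": 0, "dz": 0, "wx": 0, "wy": 0, "wz": 0}, {"dx": 0, "dy": 0, "dz": 0, "wx": 0, "wy": 0, "wz": 0}, {"dx": 0, "dy": 0, "dz": 0, "wx": 0, "wy": 0, "wz": 0}]' --gripper 0

```text
time_s: 3.75
tcp_pos: [0.5244, -0.1375, 0.0985]
ee_rot: [[-1.0, -0.018, -0.0], [-0.018, 1.0, -0.001], [0.0, -0.001, -1.0]]
wrist_force: [0.5, -5.8, -1.4]
gripper_width: 0.134
```

Call:
drive_tool --deltas '[{"dx": 0, "dy": 0, "dz": 0, "wx": 0, "wy": 0, "wz": -3}, {"dx": 0, "dy": 0, "dz": 0, "wx": 0, "wy": 0, "wz": -8}, {"dx": 0, "dy": 0, "dz": 0, "wx": 0, "wy": 0, "wz": -13}, {"dx": 0, "dy": 0, "dz": 0, "wx": 0, "wy": 0, "wz": -18}, {"dx": 0, "dy": 0, "dz": 0, "wx": 0, "wy": 0, "wz": -23}, {"dx": 0, "dy": 0, "dz": 0, "wx": 0, "wy": 0, "wz": -28}, {"dx": 0, "dy": 0, "dz": 0, "wx": 0, "wy": 0, "wz": -33}, {"dx": 0, "dy": 0, "dz": 0, "wx": 0, "wy": 0, "wz": -38}, {"dx": 0, "dy": 0, "dz": 0, "wx": 0, "wy": 0, "wz": -43}, {"dx": 0, "dy": 0, "dz": 0, "wx": 0, "wy": 0, "wz": -48}, {"dx": 0, "dy": 0, "dz": 0, "wx": 0, "wy": 0, "wz": -53}, {"dx": 0, "dy": 0, "dz": 0, "wx": 0, "wy": 0, "wz": -58}, {"dx": 0, "dy": 0, "dz": 0, "wx": 0, "wy": 0, "wz": -63}, {"dx": 0, "dy": 0, "dz": 0, "wx": 0, "wy": 0, "wz": -67}, {"dx": 0, "dy": 0, "dz": 0, "wx": 0, "wy": 0, "wz": -70}, {"dx": 0, "dy": 0, "dz": 0, "wx": 0, "wy": 0, "wz": -71}, {"dx": 0, "dy": 0, "dz": 0, "wx": 0, "wy": 0, "wz": -71}]' --gripper 0

```text
time_s: 5.45
tcp_pos: [0.5263, -0.1399, 0.0985]
ee_rot: [[-0.308, -0.951, 0.003], [-0.951, 0.308, -0.004], [0.003, -0.004, -1.0]]
wrist_force: [6.1, -15.8, -7.2]
gripper_width: 0.138
```

```bash
python3 go.py .524 -.136 .097 162; python3 - <<'E'
from h import *
im=cams.capture("scene")[:,:,::-1].copy(); cv2.imwrite("pics/scene3.png",im)
cv2.imwrite("pics/scene3c.png",cv2.resize(im[110:280,230:420],None,fx=3.5,fy=3.5,interpolation=cv2.INTER_CUBIC))
im=cams.capture("top")[:,:,::-1].copy(); cv2.imwrite("pics/top3.png",im)
cv2.imwrite("pics/top3c.png",cv2.resize(im[110:280,230:420],None,fx=3.5,fy=3.5,interpolation=cv2.INTER_CUBIC))
E
```

```text
[0.524, -0.136, 0.097, 162.0] d [-0.003, 0.0034, 0.0015] w [-0.25, -0.19, 0.08]
t 5.45 tcp [0.5263, -0.1399, 0.0985] j [2.3, 21.3, -20.7, 0.4, -47.8, -20.5] g 0.138 F [6.1, -15.8, -7.2]
```

View pics/scene3c.png

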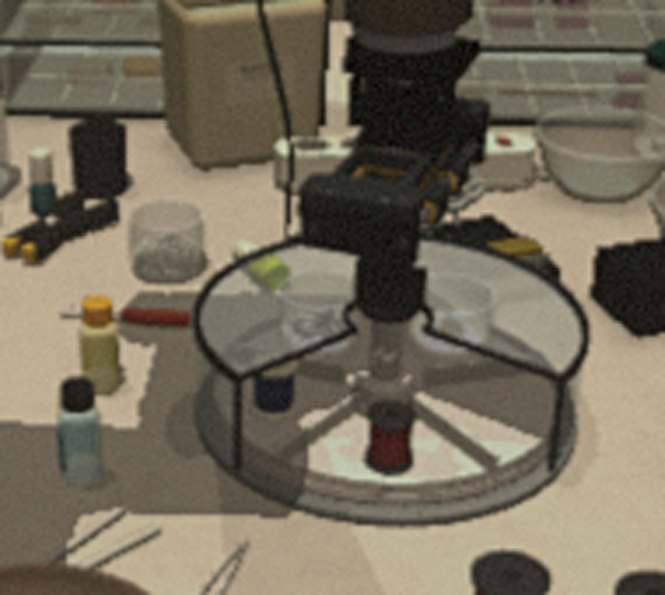

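View pics/top3c.png

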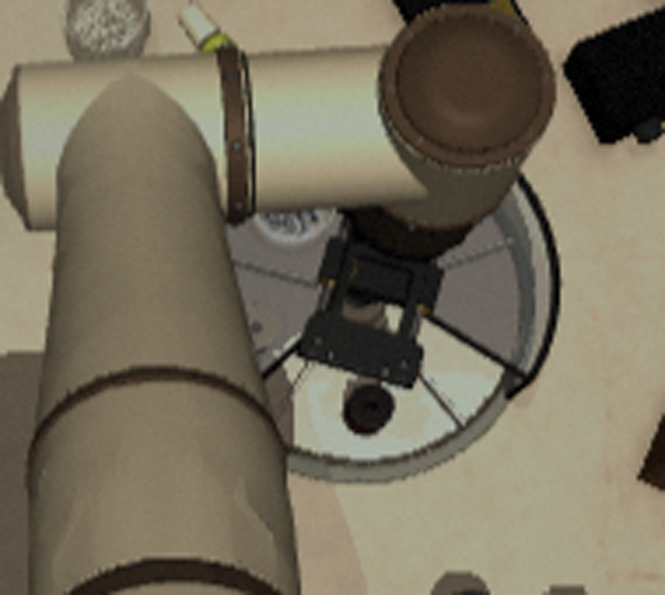

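Call:
drive_tool --deltas '[{"dx": 0, "dy": 0, "dz": 0, "wx": 0, "wy": 0, "wz": 0}, {"dx": 0, "dy": 0, "dz": 0, "wx": 0, "wy": 0, "wz": 0}, {"dx": 0, "dy": 0, "dz": 0, "wx": 0, "wy": 0, "wz": 0}, {"dx": 0, "dy": 0, "dz": 0, "wx": 0, "wy": 0, "wz": 0}, {"dx": 0, "dy": 0, "dz": -0.02, "wx": 0, "wy": 0, "wz": 0}, {"dx": 0, "dy": 0, "dz": -0.06, "wx": 0, "wy": 0, "wz": 0}, {"dx": 0, "dy": 0, "dz": -0.1, "wx": 0, "wy": 0, "wz": 0}, {"dx": 0, "dy": 0, "dz": -0.1, "wx": 0, "wy": 0, "wz": 0}, {"dx": 0, "dy": 0, "dz": -0.1, "wx": 0, "wy": 0, "wz": 0}]' --gripper 0.5

```text
time_s: 6.45
tcp_pos: [0.5248, -0.136, 0.1996]
ee_rot: [[-0.308, -0.951, 0.003], [-0.951, 0.308, 0.001], [-0.001, -0.002, -1.0]]
wrist_force: [0.2, 0.1, -1.1]
gripper_width: 0.499
```

```bash
python3 go.py .645 .0445 .2 -4.15 .645 .0445 .0025 -4.15; python3 - <<'E'
from h import *
im=cams.capture("top")[:,:,::-1].copy(); cv2.imwrite("pics/top4.png",im)
b,m=blobs(im,(0,0,0),(180,255,60),30,(320,210,350,245));print(b)
im=cams.capture("scene")[:,:,::-1].copy(); cv2.imwrite("pics/scene4.png",im)
cv2.imwrite("pics/scene4c.png",cv2.resize(im[130:280,230:420],None,fx=4,fy=4,interpolation=cv2.INTER_CUBIC))
E
```

```text
[0.645, 0.0445, 0.2, -4.15] d [-0.2087, -0.0588, 0.0001] w [-0.14, 0.07, -13.78]
[0.645, 0.0445, 0.0025, -4.15] d [-0.2084, -0.0583, 0.1976] w [-0.14, 0.07, -13.78]
t 6.45 tcp [0.5248, -0.136, 0.1996] j [2.6, 15.0, -13.3, -0.0, -61.5, -20.5] g 0.499 F [0.2, 0.1, -1.1]
[([334.55, 226.35], [328, 219, 15, 15, 159])]
```

View pics/scene4c.png

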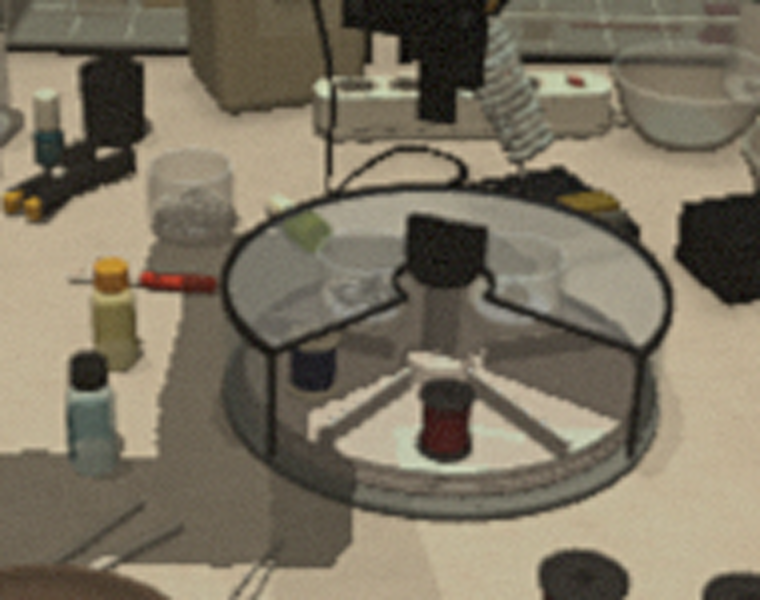

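View pics/top4.png

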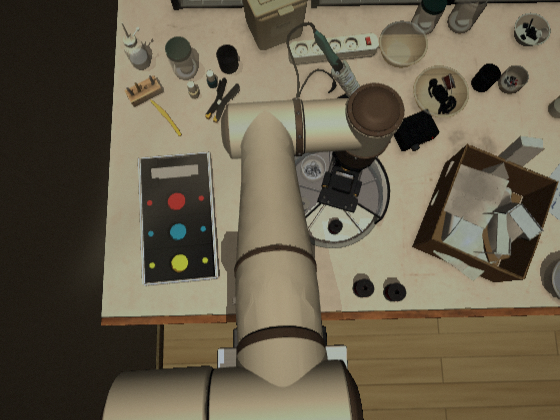

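```bash
python3 - <<'E'
from h import *
for n,a,b in(("thread",(334.55,226.35),(341,227.3)),("resin",(249.8,184),(257.8,196)),("hard",(252.4,229.6),(252.3,219)),("jar top",(260,111),(230+191/4,130+160/4)),("knob",(335,186),(341.5,185))):
    p,e=tri(a,b);print(n,p.round(4),round(e,4))
print(onz("top",334.55,226.35,.056),[onz("top",*p,.056).round(3) for p in((328,226),(343,226))])
print(proj("scene",(.5446,.0714,.074)),proj("scene",(.430,.0663,.074)))
t=cv2.imread('pics/top0.png')[90:170,220:300];cv2.imwrite('pics/jar.png',cv2.resize(t,None,fx=8,fy=8,interpolation=cv2.INTER_CUBIC))
E
cat >> go.py <<'E'
E
python3 - <<'E'
import sys;sys.argv=['x']
from go import *
R=np.array(r.sense()['ee_rot'])
yaw=np.radians(175.85);Y=np.array([np.cos(yaw),np.sin(yaw),0]);Z=np.array([0,0,-1.]);T=np.c_[np.cross(Y,Z),Y,Z]
Tt=Ro.from_rotvec([0,np.radians(4),0]).as_matrix()@T
print(np.degrees(Ro.from_matrix(R.T@Tt).as_rotvec()), np.degrees(Ro.from_matrix(T.T@Tt).as_rotvec()))
E
```

```text
thread [ 0.4363 -0.1375  0.0592] 0.0032
resin [0.5448 0.0702 0.0739] 0.0026
hard [0.43   0.0646 0.076 ] 0.0031
jar top [0.7462 0.043  0.0545] 0.0017
knob [ 0.5226 -0.1356  0.1229] 0.0056
[ 0.43673163 -0.13625668  0.056     ] [array([ 0.438, -0.12 ,  0.056]), array([ 0.437, -0.157,  0.056])]
[256.78756396 196.02660601] [250.95115796 219.74209102]
[ -3.81333893   0.77618377 -13.78807293] [-3.98951204e+00  2.89471393e-01  3.97892470e-16]
```

View pics/jar.png

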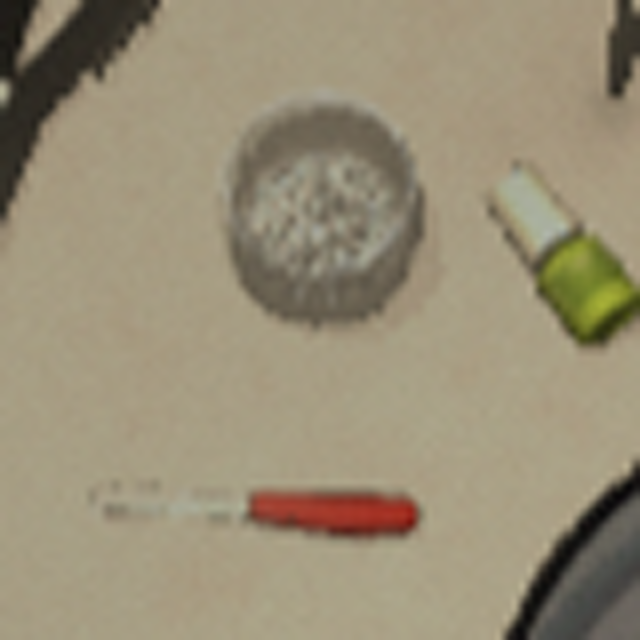

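Call:
drive_tool --deltas '[{"dx": -0.03, "dy": -0.01, "dz": 0, "wx": 0, "wy": 0, "wz": 0}, {"dx": -0.07, "dy": -0.02, "dz": 0, "wx": 0, "wy": 0, "wz": -3}, {"dx": -0.11, "dy": -0.03, "dz": 0, "wx": -1, "wy": 0.2, "wz": -6}, {"dx": -0.15, "dy": -0.043, "dz": 0, "wx": -2, "wy": 0.4, "wz": -10}, {"dx": -0.19, "dy": -0.055, "dz": 0, "wx": -3, "wy": 0.6, "wz": -13}, {"dx": -0.2087, "dy": -0.0588, "dz": 0, "wx": -3.8, "wy": 0.8, "wz": -13.8}, {"dx": -0.2087, "dy": -0.0588, "dz": 0.04, "wx": -3.8, "wy": 0.8, "wz": -13.8}, {"dx": -0.2087, "dy": -0.0588, "dz": 0.08, "wx": -3.8, "wy": 0.8, "wz": -13.8}, {"dx": -0.2085, "dy": -0.0585, "dz": 0.1, "wx": -3.8, "wy": 0.8, "wz": -13.8}, {"dx": -0.2085, "dy": -0.0585, "dz": 0.1, "wx": -3.8, "wy": 0.8, "wz": -13.8}]' --gripper 0.4

```text
time_s: 7.55
tcp_pos: [0.6408, 0.0432, 0.0927]
ee_rot: [[-0.072, -0.994, -0.079], [-0.997, 0.073, -0.003], [0.009, 0.079, -0.997]]
wrist_force: [-0.0, -0.1, -0.3]
gripper_width: 0.399
```

```bash
python3 go.py .645 .0445 .004 -4.15; python3 - <<'E'
from h import *
im=cams.capture("scene")[:,:,::-1].copy(); cv2.imwrite("pics/scene5.png",im)
cv2.imwrite("pics/scene5c.png",cv2.resize(im[110:260,210:400],None,fx=4,fy=4,interpolation=cv2.INTER_CUBIC))
E
```

```text
[0.645, 0.0445, 0.004, -4.15] d [-0.0024, -0.011, 0.0881] w [4.51, -0.53, -0.02]
t 7.55 tcp [0.6408, 0.0432, 0.0927] j [17.7, 32.2, -2.1, -1.4, -60.1, -21.1] g 0.399 F [-0.0, -0.1, -0.3]
```

View pics/scene5c.png

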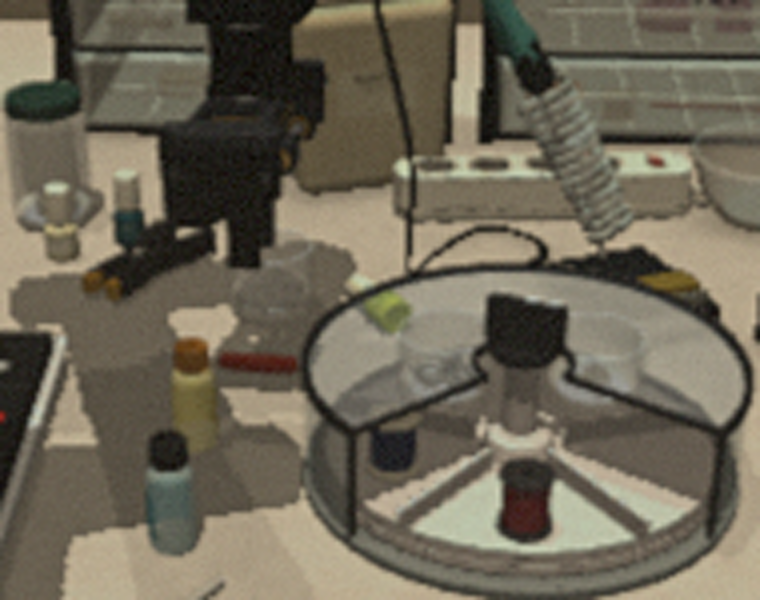

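Call:
drive_tool --deltas '[{"dx": 0, "dy": 0, "dz": 0, "wx": 0, "wy": 0, "wz": 0}, {"dx": 0, "dy": 0, "dz": 0, "wx": 0, "wy": 0, "wz": 0}]'

```text
time_s: 7.8
tcp_pos: [0.6455, 0.0439, 0.1003]
ee_rot: [[-0.072, -0.995, -0.064], [-0.997, 0.072, -0.0], [0.005, 0.064, -0.998]]
wrist_force: [-0.4, 0.6, 0.5]
gripper_width: 0.398
```

```bash
python3 go.py .645 .0445 .004 -4.15
```

```text
[0.645, 0.0445, 0.004, -4.15] d [-0.001, -0.0056, 0.0961] w [3.68, -0.29, 0.02]
t 7.8 tcp [0.6455, 0.0439, 0.1003] j [17.7, 31.7, -1.7, -1.3, -60.2, -21.1] g 0.398 F [-0.4, 0.6, 0.5]
```

Call:
drive_tool --deltas '[{"dx": -0.001, "dy": -0.002, "dz": 0.03, "wx": 0, "wy": 0, "wz": 0}, {"dx": -0.001, "dy": -0.004, "dz": 0.06, "wx": 0, "wy": 0, "wz": 0}, {"dx": -0.001, "dy": -0.005, "dz": 0.08, "wx": 0, "wy": 0, "wz": 0}, {"dx": -0.001, "dy": -0.0056, "dz": 0.09, "wx": 0, "wy": 0, "wz": 0}, {"dx": -0.001, "dy": -0.0056, "dz": 0.096, "wx": 0, "wy": 0, "wz": 0}, {"dx": -0.001, "dy": -0.0056, "dz": 0.096, "wx": 0, "wy": 0, "wz": 0}, {"dx": -0.001, "dy": -0.0056, "dz": 0.096, "wx": 0, "wy": 0, "wz": 0}]'

```text
time_s: 8.5
tcp_pos: [0.6446, 0.0445, 0.0038]
ee_rot: [[-0.072, -0.995, -0.065], [-0.997, 0.072, -0.0], [0.005, 0.065, -0.998]]
wrist_force: [0.2, 0.0, -0.1]
gripper_width: 0.397
```

Call:
drive_tool --deltas '[{"dx": 0, "dy": 0, "dz": 0, "wx": 0, "wy": 0, "wz": 0}, {"dx": 0, "dy": 0, "dz": 0, "wx": 0, "wy": 0, "wz": 0}, {"dx": 0, "dy": 0, "dz": 0, "wx": 0, "wy": 0, "wz": 0}, {"dx": 0, "dy": 0, "dz": 0, "wx": 0, "wy": 0, "wz": 0}, {"dx": 0, "dy": 0, "dz": 0, "wx": 0, "wy": 0, "wz": 0}, {"dx": 0, "dy": 0, "dz": 0, "wx": 0, "wy": 0, "wz": 0}]' --gripper 0

```text
time_s: 9.1
tcp_pos: [0.6439, 0.0444, 0.0027]
ee_rot: [[-0.072, -0.995, -0.067], [-0.997, 0.072, -0.001], [0.006, 0.067, -0.998]]
wrist_force: [0.2, 0.2, 1.8]
gripper_width: 0.141
```

```bash
python3 go.py .645 .0445 .004 -4.15; python3 - <<'E'
from h import *
im=cams.capture("scene")[:,:,::-1].copy(); cv2.imwrite("pics/scene6.png",im)
cv2.imwrite("pics/scene6c.png",cv2.resize(im[110:260,210:400],None,fx=4,fy=4,interpolation=cv2.INTER_CUBIC))
E
```

```text
[0.645, 0.0445, 0.004, -4.15] d [-0.0002, -0.001, -0.0013] w [3.82, -0.33, 0.02]
t 9.1 tcp [0.6439, 0.0444, 0.0027] j [17.7, 38.0, -6.4, -1.5, -49.4, -20.9] g 0.141 F [0.2, 0.2, 1.8]
```

View pics/scene6c.png

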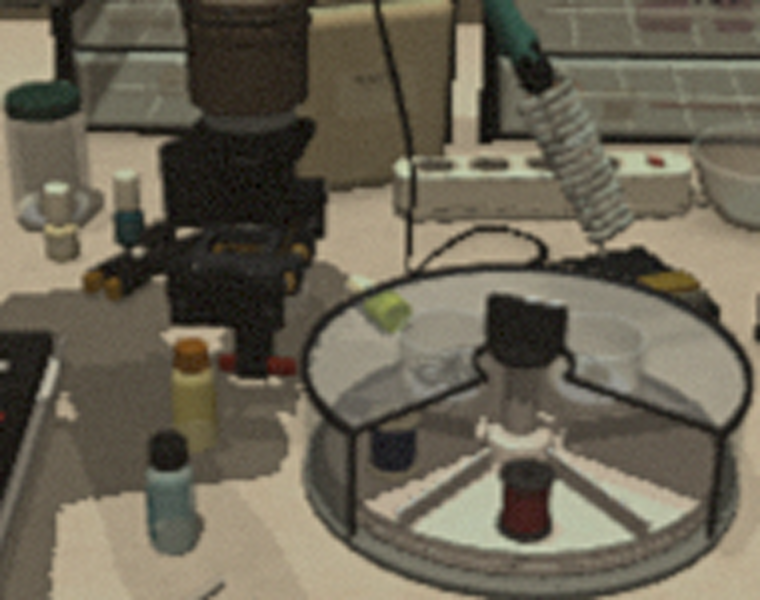

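Call:
drive_tool --deltas '[{"dx": 0, "dy": 0, "dz": 0, "wx": 0, "wy": 0, "wz": 0}, {"dx": 0, "dy": 0, "dz": 0, "wx": 0, "wy": 0, "wz": 0}, {"dx": 0, "dy": 0, "dz": -0.015, "wx": 0, "wy": 0, "wz": 0}, {"dx": 0, "dy": 0, "dz": -0.04, "wx": 0, "wy": 0, "wz": 0}, {"dx": 0, "dy": 0, "dz": -0.08, "wx": 0, "wy": 0, "wz": 0}, {"dx": 0, "dy": 0, "dz": -0.11, "wx": 0, "wy": 0, "wz": 0}, {"dx": 0, "dy": 0, "dz": -0.12, "wx": 0, "wy": 0, "wz": 0}, {"dx": 0, "dy": 0, "dz": -0.12, "wx": 0, "wy": 0, "wz": 0}, {"dx": 0, "dy": 0, "dz": -0.12, "wx": 0, "wy": 0, "wz": 0}]' --gripper 0

```text
time_s: 10.05
tcp_pos: [0.6505, 0.0443, 0.1209]
ee_rot: [[-0.073, -0.995, -0.07], [-0.997, 0.073, -0.001], [0.006, 0.07, -0.998]]
wrist_force: [0.7, 0.2, -0.3]
gripper_width: 0.141
```

```bash
python3 - <<'E'
from h import *
t=cv2.imread('pics/top0.png')
b,m=blobs(t,(0,0,90),(180,90,255),30,(148,160,206,182));print(b)
c=max(cv2.findContours(m,0,2)[0],key=cv2.contourArea);q=cv2.minAreaRect(c);print(q)
bx=cv2.boxPoints(q);P=np.array([onz("top",*p,.017)[:2] for p in bx]);print(P.round(4),P.mean(0),[np.linalg.norm(P[i]-P[i-1]).round(4) for i in range(4)])
cv2.imwrite('pics/slot.png',cv2.resize(t[145:200,130:225],None,fx=8,fy=8,interpolation=cv2.INTER_CUBIC))
im=cams.capture("scene")[:,:,::-1].copy(); cv2.imwrite("pics/scene7.png",im)
cv2.imwrite("pics/scene7c.png",cv2.resize(im[90:260,130:360],None,fx=3.4,fy=3.4,interpolation=cv2.INTER_CUBIC))
E
python3 go.py .600 .248 .15 4.2
```

```text
[([174.28, 171.34], [151, 164, 48, 15, 524])]
((174.27459716796875, 171.52049255371094), (11.407504081726074, 46.98805236816406), 84.80557250976562)
[[0.6087 0.3347]
 [0.6178 0.2122]
 [0.5868 0.2091]
 [0.5778 0.331 ]] [0.59778498 0.27174004] [np.float64(0.0312), np.float64(0.1228), np.float64(0.0312), np.float64(0.1222)]
[0.6, 0.248, 0.15, 4.2] d [-0.1994, 0.067, -0.0264] w [4.09, -0.08, -8.37]
t 10.1 tcp [0.6503, 0.0442, 0.1202] j [17.5, 31.3, 0.7, -1.3, -63.4, -21.1] g 0.143 F [0.3, -1.3, -0.5]
```

View pics/scene7c.png

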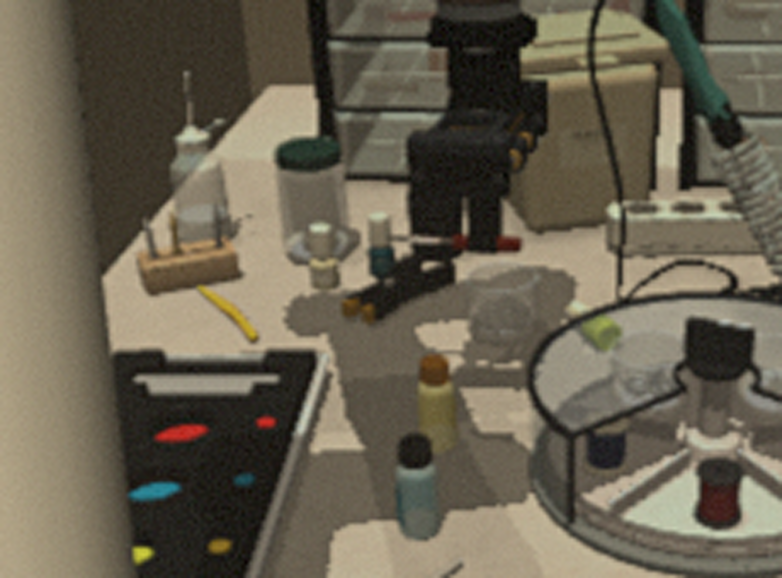

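View pics/slot.png

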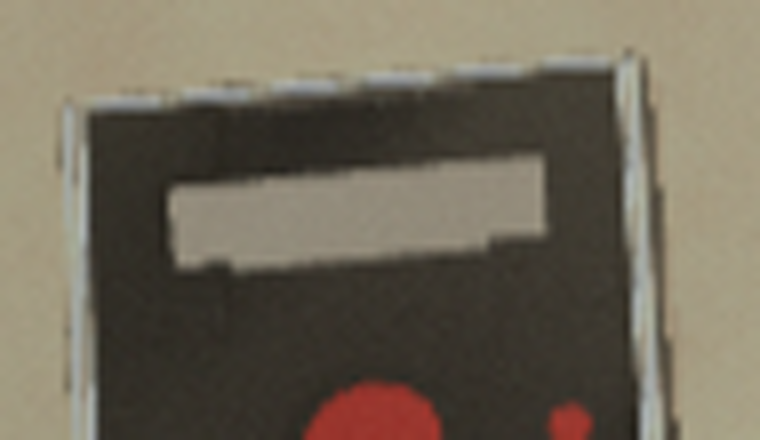

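Call:
drive_tool --deltas '[{"dx": -0.02, "dy": 0.007, "dz": -0.02, "wx": 0.5, "wy": 0, "wz": -1}, {"dx": -0.06, "dy": 0.02, "dz": -0.026, "wx": 1, "wy": 0, "wz": -2.5}, {"dx": -0.1, "dy": 0.034, "dz": -0.026, "wx": 2, "wy": 0, "wz": -4.5}, {"dx": -0.14, "dy": 0.047, "dz": -0.026, "wx": 3, "wy": 0, "wz": -6.5}, {"dx": -0.18, "dy": 0.06, "dz": -0.026, "wx": 4.1, "wy": 0, "wz": -8.4}, {"dx": -0.1994, "dy": 0.067, "dz": -0.026, "wx": 4.1, "wy": 0, "wz": -8.4}, {"dx": -0.1994, "dy": 0.067, "dz": -0.026, "wx": 4.1, "wy": 0, "wz": -8.4}, {"dx": -0.1994, "dy": 0.067, "dz": -0.026, "wx": 4.1, "wy": 0, "wz": -8.4}, {"dx": -0.1994, "dy": 0.067, "dz": -0.026, "wx": 4.1, "wy": 0, "wz": -8.4}]' --gripper 0

```text
time_s: 11.0
tcp_pos: [0.6009, 0.2471, 0.1503]
ee_rot: [[0.073, -0.997, 0.002], [-0.997, -0.073, -0.002], [0.002, -0.002, -1.0]]
wrist_force: [0.2, -0.2, -0.5]
gripper_width: 0.141
```

```bash
python3 go.py .5996 .2478 .05 4.2 .5996 .2478 .022 4.2; python3 - <<'E'
from h import *
im=cams.capture("scene")[:,:,::-1].copy(); cv2.imwrite("pics/scene8.png",im)
cv2.imwrite("pics/scene8c.png",cv2.resize(im[90:260,130:360],None,fx=3.4,fy=3.4,interpolation=cv2.INTER_CUBIC))
im=cams.capture("top")[:,:,::-1].copy(); cv2.imwrite("pics/top8.png",im)
E
```

```text
[0.5996, 0.2478, 0.05, 4.2] d [-0.0011, 0.0015, 0.1002] w [-0.1, -0.13, -0.0]
[0.5996, 0.2478, 0.022, 4.2] d [-0.0011, 0.0015, 0.1282] w [-0.1, -0.13, -0.0]
t 11.0 tcp [0.6009, 0.2471, 0.1503] j [36.7, 27.5, -1.7, 0.2, -60.8, -32.6] g 0.141 F [0.2, -0.2, -0.5]
```

View pics/scene8c.png

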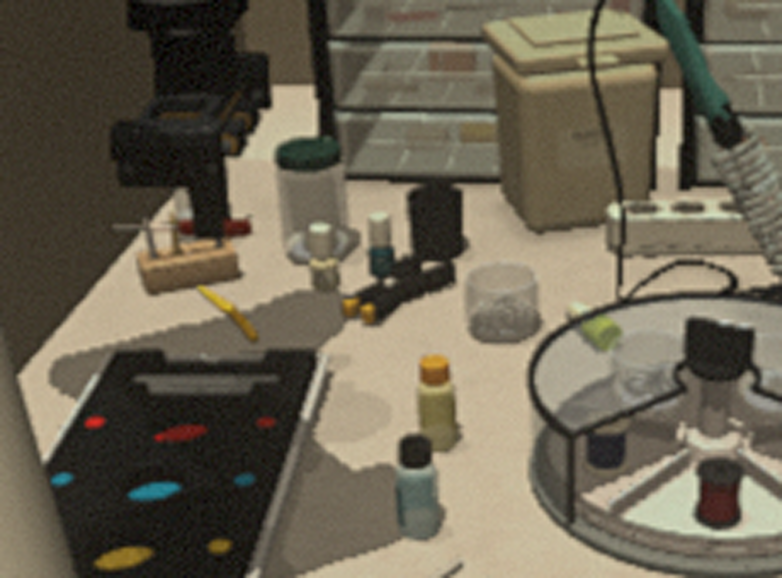

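View pics/top8.png

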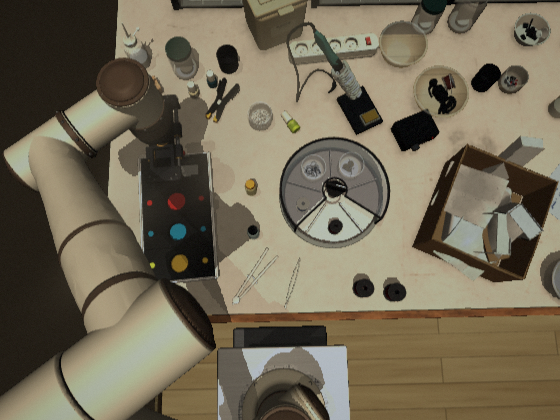

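Call:
drive_tool --deltas '[{"dx": -0.001, "dy": 0.0015, "dz": 0.03, "wx": 0, "wy": 0, "wz": 0}, {"dx": -0.001, "dy": 0.0015, "dz": 0.06, "wx": 0, "wy": 0, "wz": 0}, {"dx": -0.001, "dy": 0.0015, "dz": 0.09, "wx": 0, "wy": 0, "wz": 0}, {"dx": -0.001, "dy": 0.0015, "dz": 0.11, "wx": 0, "wy": 0, "wz": 0}, {"dx": -0.001, "dy": 0.0015, "dz": 0.12, "wx": 0, "wy": 0, "wz": 0}, {"dx": -0.001, "dy": 0.0015, "dz": 0.125, "wx": 0, "wy": 0, "wz": 0}, {"dx": -0.001, "dy": 0.0015, "dz": 0.128, "wx": 0, "wy": 0, "wz": 0}, {"dx": -0.001, "dy": 0.0015, "dz": 0.128, "wx": 0, "wy": 0, "wz": 0}]' --gripper 0

```text
time_s: 11.9
tcp_pos: [0.6006, 0.249, 0.0241]
ee_rot: [[0.074, -0.997, 0.005], [-0.997, -0.074, -0.0], [0.001, -0.005, -1.0]]
wrist_force: [0.6, 0.4, -0.3]
gripper_width: 0.142
```

Call:
drive_tool --deltas '[{"dx": 0, "dy": 0, "dz": 0.001, "wx": 0, "wy": 0, "wz": 0}, {"dx": 0, "dy": 0, "dz": 0.002, "wx": 0, "wy": 0, "wz": 0}, {"dx": 0, "dy": 0, "dz": 0.002, "wx": 0, "wy": 0, "wz": 0}]' --gripper 0

```text
time_s: 12.2
tcp_pos: [0.6002, 0.2491, 0.0218]
ee_rot: [[0.074, -0.997, 0.004], [-0.997, -0.074, -0.0], [0.001, -0.004, -1.0]]
wrist_force: [1.4, -0.0, -0.4]
gripper_width: 0.141
```

```bash
python3 go.py .5996 .2478 .02 4.2; python3 - <<'E'
from h import *
im=cams.capture("scene")[:,:,::-1].copy(); cv2.imwrite("pics/scene9.png",im)
cv2.imwrite("pics/scene9c.png",cv2.resize(im[120:270,120:300],None,fx=4,fy=4,interpolation=cv2.INTER_CUBIC))
E
```

```text
[0.5996, 0.2478, 0.02, 4.2] d [0.0013, 0.0007, 0.0018] w [-0.25, -0.05, 0.07]
t 12.2 tcp [0.6002, 0.2491, 0.0218] j [36.9, 35.2, -9.0, 0.2, -45.6, -32.8] g 0.141 F [1.4, -0.0, -0.4]
```

View pics/scene9c.png

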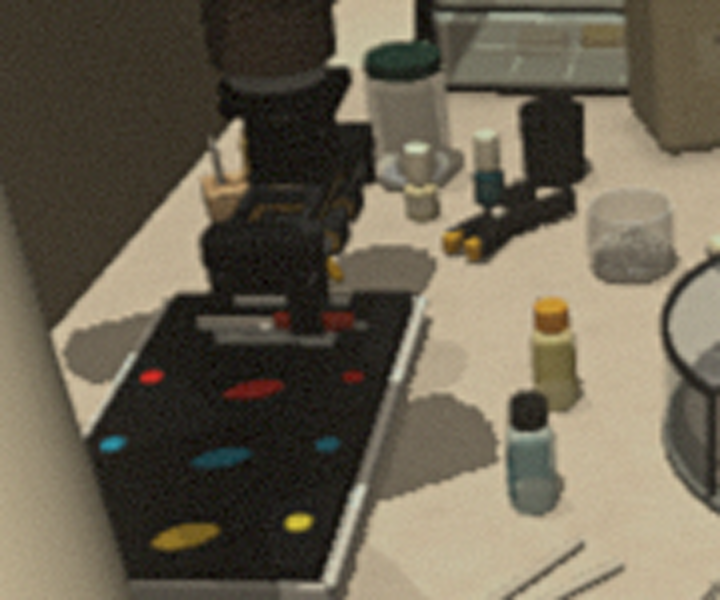

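Lower gently until contact, then release to about 35 mm.

Call:
drive_tool --deltas '[{"dx": 0.001, "dy": 0, "dz": 0.001, "wx": 0, "wy": 0, "wz": 0}, {"dx": 0.001, "dy": 0, "dz": 0.0018, "wx": 0, "wy": 0, "wz": 0}, {"dx": 0.001, "dy": 0, "dz": 0.0025, "wx": 0, "wy": 0, "wz": 0}, {"dx": 0.001, "dy": 0, "dz": 0.0025, "wx": 0, "wy": 0, "wz": 0}]' --gripper 0

```text
time_s: 12.65
tcp_pos: [0.6001, 0.2479, 0.0189]
ee_rot: [[0.074, -0.997, 0.004], [-0.997, -0.074, -0.001], [0.001, -0.004, -1.0]]
wrist_force: [1.3, -0.3, -0.1]
gripper_width: 0.143
```

Call:
drive_tool --deltas '[{"dx": 0, "dy": 0, "dz": 0, "wx": 0, "wy": 0, "wz": 0}, {"dx": 0, "dy": 0, "dz": 0, "wx": 0, "wy": 0, "wz": 0}, {"dx": 0, "dy": 0, "dz": 0, "wx": 0, "wy": 0, "wz": 0}, {"dx": 0, "dy": 0, "dz": 0, "wx": 0, "wy": 0, "wz": 0}]' --gripper 0.38

```text
time_s: 13.05
tcp_pos: [0.6002, 0.248, 0.0189]
ee_rot: [[0.074, -0.997, 0.004], [-0.997, -0.074, -0.001], [0.001, -0.004, -1.0]]
wrist_force: [0.4, -0.9, -0.6]
gripper_width: 0.358
```

Call:
drive_tool --deltas '[{"dx": 0, "dy": 0, "dz": -0.01, "wx": 0, "wy": 0, "wz": 0}, {"dx": 0, "dy": 0, "dz": -0.04, "wx": 0, "wy": 0, "wz": 0}, {"dx": 0, "dy": 0, "dz": -0.08, "wx": 0, "wy": 0, "wz": 0}, {"dx": 0, "dy": 0, "dz": -0.12, "wx": 0, "wy": 0, "wz": 0}, {"dx": 0, "dy": 0, "dz": -0.15, "wx": 0, "wy": 0, "wz": 0}, {"dx": 0, "dy": 0, "dz": -0.15, "wx": 0, "wy": 0, "wz": 0}]' --gripper 0.38

```text
time_s: 13.65
tcp_pos: [0.6025, 0.2495, 0.176]
ee_rot: [[0.075, -0.997, 0.015], [-0.997, -0.075, 0.005], [-0.004, -0.015, -1.0]]
wrist_force: [0.7, 1.1, 0.7]
gripper_width: 0.38
```

```bash
python3 go.py .438 -.138 .2 95 .438 -.138 .036 95; python3 - <<'E'
from h import *
im=cams.capture("scene")[:,:,::-1].copy(); cv2.imwrite("pics/scene10.png",im)
cv2.imwrite("pics/scene10c.png",cv2.resize(im[120:270,120:300],None,fx=4,fy=4,interpolation=cv2.INTER_CUBIC))
im=cams.capture("top")[:,:,::-1].copy(); cv2.imwrite("pics/top10.png",im)
cv2.imwrite("pics/top10c.png",cv2.resize(im[130:300,120:350],None,fx=3.4,fy=3.4,interpolation=cv2.INTER_CUBIC))
E
```

```text
[0.438, -0.138, 0.2, 95.0] d [0.3739, 0.1928, -0.0283] w [-0.52, 0.85, 89.31]
[0.438, -0.138, 0.036, 95.0] d [0.3746, 0.1953, 0.1356] w [-0.52, 0.85, 89.31]
t 13.65 tcp [0.6025, 0.2495, 0.176] j [36.8, 26.1, -0.1, 0.3, -62.9, -32.6] g 0.38 F [0.7, 1.1, 0.7]
```

View pics/scene10c.png

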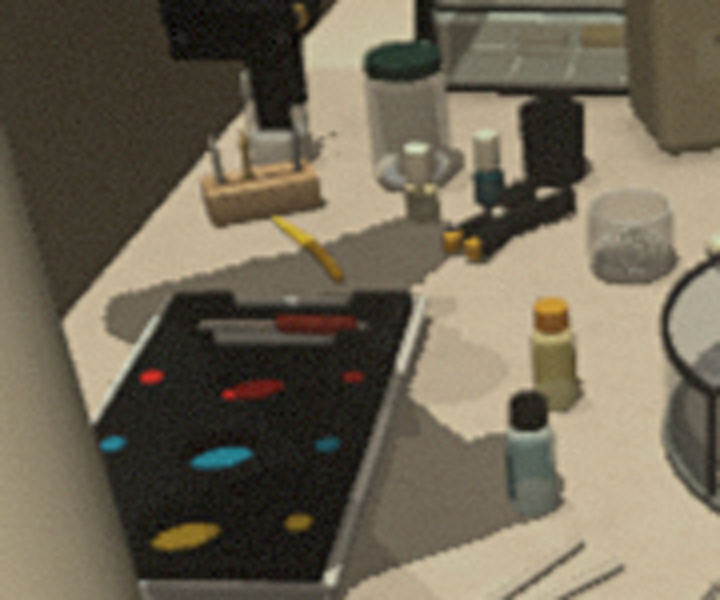

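View pics/top10c.png

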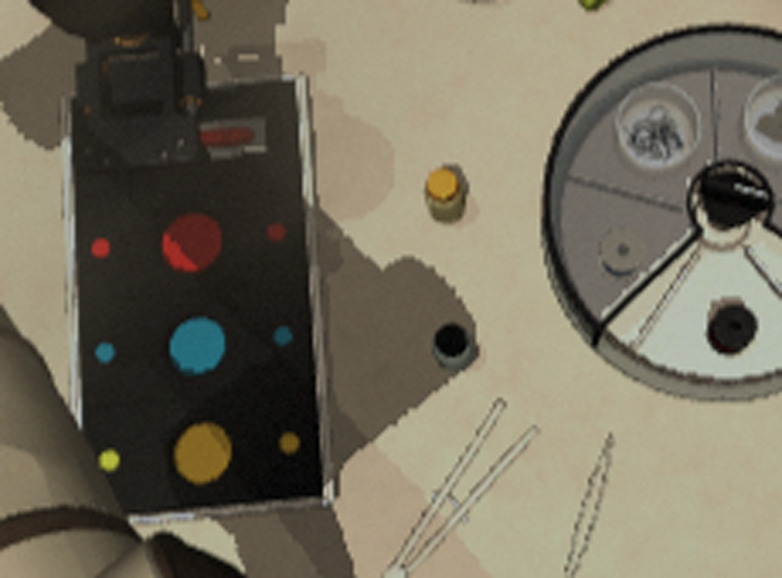

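```bash
python3 - <<'E'
from h import *
im=cv2.imread('pics/top10.png')
b,m=blobs(im,(0,0,0),(180,255,70),30,(320,210,352,245));print(b)
c=max(cv2.findContours(m,0,2)[0],key=cv2.contourArea);print(cv2.minEnclosingCircle(c),cv2.fitEllipse(c))
h=cv2.cvtColor(cv2.imread('pics/scene10.png'),cv2.COLOR_BGR2HSV)
cv2.imwrite('pics/th.png',cv2.resize(im[208:248,316:356],None,fx=12,fy=12,interpolation=cv2.INTER_NEAREST))
E
```

```text
[([334.61, 226.45], [328, 220, 15, 14, 156])]
((334.6383056640625, 226.574462890625), 7.384174346923828) ((334.722412109375, 226.3439178466797), (12.24753475189209, 14.866801261901855), 39.79296875)
```

View pics/th.png

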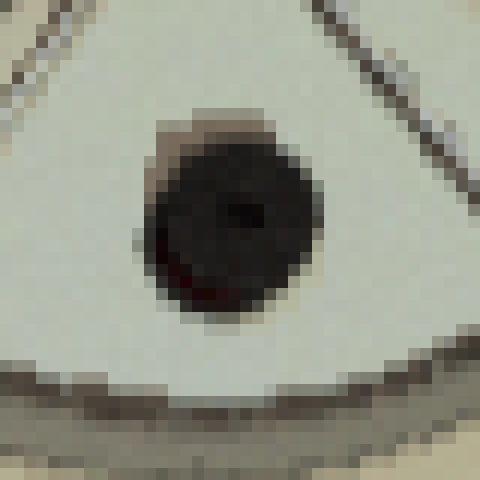

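Call:
drive_tool --deltas '[{"dx": 0.02, "dy": 0.01, "dz": -0.02, "wx": 0, "wy": 0, "wz": 5}, {"dx": 0.05, "dy": 0.025, "dz": -0.028, "wx": 0, "wy": 0, "wz": 12}, {"dx": 0.085, "dy": 0.043, "dz": -0.028, "wx": 0, "wy": 0, "wz": 20}, {"dx": 0.12, "dy": 0.06, "dz": -0.028, "wx": 0, "wy": 0, "wz": 28}, {"dx": 0.155, "dy": 0.08, "dz": -0.028, "wx": 0, "wy": 0, "wz": 36}, {"dx": 0.19, "dy": 0.098, "dz": -0.028, "wx": 0, "wy": 0, "wz": 44}, {"dx": 0.225, "dy": 0.116, "dz": -0.028, "wx": 0, "wy": 0, "wz": 52}, {"dx": 0.26, "dy": 0.134, "dz": -0.028, "wx": 0, "wy": 0, "wz": 60}, {"dx": 0.295, "dy": 0.152, "dz": -0.028, "wx": 0, "wy": 0, "wz": 68}, {"dx": 0.33, "dy": 0.17, "dz": -0.028, "wx": 0, "wy": 0, "wz": 76}, {"dx": 0.36, "dy": 0.185, "dz": -0.028, "wx": 0, "wy": 0, "wz": 84}, {"dx": 0.374, "dy": 0.193, "dz": -0.028, "wx": 0, "wy": 0, "wz": 89}, {"dx": 0.374, "dy": 0.193, "dz": -0.028, "wx": 0, "wy": 0, "wz": 89}, {"dx": 0.374, "dy": 0.193, "dz": -0.028, "wx": 0, "wy": 0, "wz": 89}, {"dx": 0.374, "dy": 0.193, "dz": -0.028, "wx": 0, "wy": 0, "wz": 89}]' --gripper 0.6

```text
time_s: 15.25
tcp_pos: [0.4349, -0.1387, 0.1961]
ee_rot: [[-0.996, -0.093, 0.003], [-0.093, 0.996, -0.001], [-0.003, -0.001, -1.0]]
wrist_force: [0.6, 0.1, 0.0]
gripper_width: 0.597
```

```bash
python3 go.py .4375 -.138 .1 95 .4375 -.138 .036 95; python3 - <<'E'
from h import *
im=cams.capture("scene")[:,:,::-1].copy(); cv2.imwrite("pics/scene11.png",im)
cv2.imwrite("pics/scene11c.png",cv2.resize(im[120:270,120:420],None,fx=2.6,fy=2.6,interpolation=cv2.INTER_CUBIC))
im=cams.capture("top")[:,:,::-1].copy(); cv2.imwrite("pics/top11.png",im)
E
```

```text
[0.4375, -0.138, 0.1, 95.0] d [-0.0024, 0.0005, 0.0961] w [-0.06, 0.16, 0.36]
[0.4375, -0.138, 0.036, 95.0] d [-0.0022, 0.0006, 0.1601] w [-0.06, 0.16, 0.36]
t 15.25 tcp [0.4349, -0.1387, 0.1961] j [2.8, 6.7, -24.6, 0.1, -58.5, -87.5] g 0.597 F [0.6, 0.1, 0.0]
```

View pics/scene11c.png

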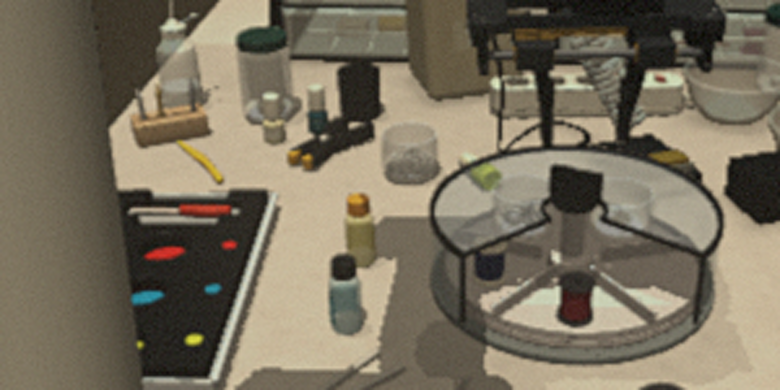

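View pics/top11.png

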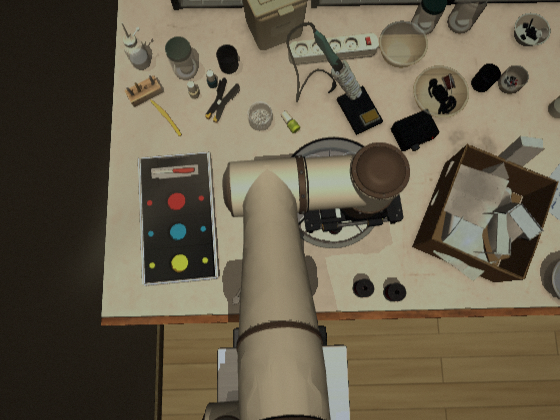

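Call:
drive_tool --deltas '[{"dx": -0.002, "dy": 0, "dz": 0.03, "wx": 0, "wy": 0, "wz": 0}, {"dx": -0.002, "dy": 0, "dz": 0.07, "wx": 0, "wy": 0, "wz": 0}, {"dx": -0.002, "dy": 0, "dz": 0.11, "wx": 0, "wy": 0, "wz": 0}, {"dx": -0.002, "dy": 0, "dz": 0.135, "wx": 0, "wy": 0, "wz": 0}, {"dx": -0.002, "dy": 0, "dz": 0.15, "wx": 0, "wy": 0, "wz": 0}, {"dx": -0.002, "dy": 0, "dz": 0.157, "wx": 0, "wy": 0, "wz": 0}, {"dx": -0.002, "dy": 0, "dz": 0.16, "wx": 0, "wy": 0, "wz": 0}, {"dx": -0.002, "dy": 0, "dz": 0.16, "wx": 0, "wy": 0, "wz": 0}]' --gripper 0.6

```text
time_s: 16.15
tcp_pos: [0.4379, -0.1389, 0.0368]
ee_rot: [[-0.996, -0.093, 0.004], [-0.093, 0.996, -0.001], [-0.004, -0.001, -1.0]]
wrist_force: [-0.2, 0.1, -0.8]
gripper_width: 0.597
```

```bash
python3 go.py .4375 -.139 .036 95; python3 - <<'E'
from h import *
im=cams.capture("scene")[:,:,::-1].copy(); cv2.imwrite("pics/scene12.png",im)
cv2.imwrite("pics/scene12c.png",cv2.resize(im[140:270,270:420],None,fx=4.5,fy=4.5,interpolation=cv2.INTER_CUBIC))
E
```

```text
[0.4375, -0.139, 0.036, 95.0] d [0.0004, -0.0001, 0.0008] w [-0.08, 0.25, 0.31]
t 16.15 tcp [0.4379, -0.1389, 0.0368] j [2.8, 19.9, -35.9, 0.1, -34.0, -87.6] g 0.597 F [-0.2, 0.1, -0.8]
```

View pics/scene12c.png

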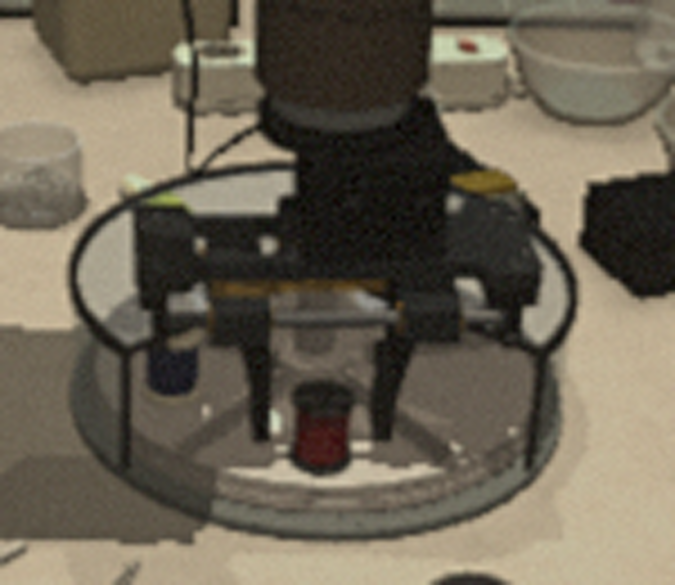

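Call:
drive_tool --deltas '[{"dx": 0, "dy": 0, "dz": 0, "wx": 0, "wy": 0, "wz": 0}, {"dx": 0, "dy": 0, "dz": 0, "wx": 0, "wy": 0, "wz": 0}, {"dx": 0, "dy": 0, "dz": 0, "wx": 0, "wy": 0, "wz": 0}, {"dx": 0, "dy": 0, "dz": 0, "wx": 0, "wy": 0, "wz": 0}, {"dx": 0, "dy": 0, "dz": 0, "wx": 0, "wy": 0, "wz": 0}, {"dx": 0, "dy": 0, "dz": 0, "wx": 0, "wy": 0, "wz": 0}, {"dx": 0, "dy": 0, "dz": 0, "wx": 0, "wy": 0, "wz": 0}]' --gripper 0

```text
time_s: 16.9
tcp_pos: [0.4377, -0.1392, 0.037]
ee_rot: [[-0.996, -0.092, 0.004], [-0.092, 0.996, -0.001], [-0.004, -0.001, -1.0]]
wrist_force: [-0.8, 0.3, 5.0]
gripper_width: 0.368
```

Call:
drive_tool --deltas '[{"dx": 0, "dy": 0, "dz": -0.01, "wx": 0, "wy": 0, "wz": 0}, {"dx": 0, "dy": 0, "dz": -0.03, "wx": 0, "wy": 0, "wz": 0}, {"dx": 0, "dy": 0, "dz": -0.06, "wx": 0, "wy": 0, "wz": 0}, {"dx": 0, "dy": 0, "dz": -0.09, "wx": 0, "wy": 0, "wz": 0}, {"dx": 0, "dy": 0, "dz": -0.12, "wx": 0, "wy": 0, "wz": 0}, {"dx": 0, "dy": 0, "dz": -0.14, "wx": 0, "wy": 0, "wz": 0}, {"dx": 0, "dy": 0, "dz": -0.14, "wx": 0, "wy": 0, "wz": 0}, {"dx": 0, "dy": 0, "dz": -0.14, "wx": 0, "wy": 0, "wz": 0}]' --gripper 0

```text
time_s: 17.7
tcp_pos: [0.4364, -0.1389, 0.1765]
ee_rot: [[-0.996, -0.091, 0.004], [-0.091, 0.996, -0.0], [-0.004, -0.001, -1.0]]
wrist_force: [0.0, 0.5, -1.1]
gripper_width: 0.361
```

```bash
python3 go.py .5182 .266 .17 94 .5182 .266 .17 4 ; python3 - <<'E'
from h import *
im=cams.capture("scene")[:,:,::-1].copy(); cv2.imwrite("pics/scene13.png",im)
cv2.imwrite("pics/scene13c.png",cv2.resize(im[90:270,240:420],None,fx=3.3,fy=3.3,interpolation=cv2.INTER_CUBIC))
E
```

```text
[0.5182, 0.266, 0.17, 94.0] d [-0.1184, 0.3957, 0.0067] w [-0.03, 0.23, 1.23]
[0.5182, 0.266, 0.17, 4.0] d [-0.1184, 0.3957, 0.0067] w [-0.2, 0.15, -88.77]
t 17.7 tcp [0.4364, -0.1389, 0.1765] j [2.8, 8.0, -26.2, 0.0, -55.6, -87.6] g 0.361 F [0.0, 0.5, -1.1]
```

View pics/scene13c.png

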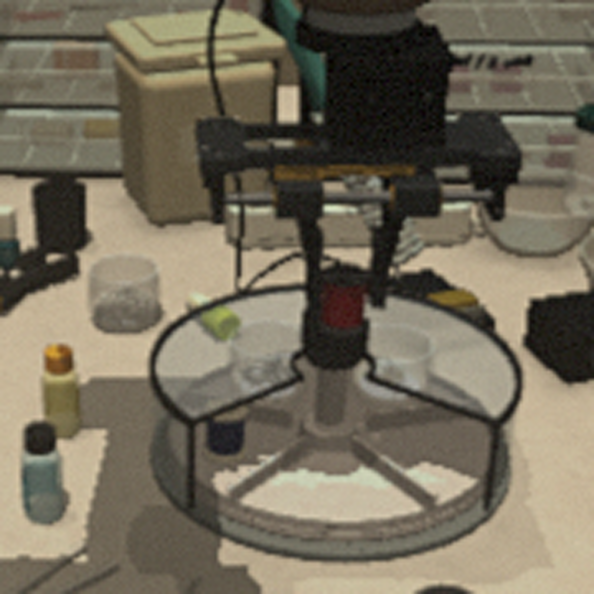

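Call:
drive_tool --deltas '[{"dx": -0.005, "dy": 0.018, "dz": 0.005, "wx": 0, "wy": 0, "wz": 0}, {"dx": -0.014, "dy": 0.048, "dz": 0.005, "wx": 0, "wy": 0, "wz": 0}, {"dx": -0.026, "dy": 0.088, "dz": 0.005, "wx": 0, "wy": 0, "wz": 0.5}, {"dx": -0.038, "dy": 0.128, "dz": 0.005, "wx": 0, "wy": 0, "wz": 1}, {"dx": -0.05, "dy": 0.168, "dz": 0.005, "wx": 0, "wy": 0, "wz": 1}, {"dx": -0.062, "dy": 0.208, "dz": 0.005, "wx": 0, "wy": 0, "wz": 1}, {"dx": -0.074, "dy": 0.248, "dz": 0.005, "wx": 0, "wy": 0, "wz": 1}, {"dx": -0.086, "dy": 0.288, "dz": 0.005, "wx": 0, "wy": 0, "wz": 1}, {"dx": -0.098, "dy": 0.328, "dz": 0.005, "wx": 0, "wy": 0, "wz": 1}, {"dx": -0.11, "dy": 0.365, "dz": 0.005, "wx": 0, "wy": 0, "wz": 1}, {"dx": -0.116, "dy": 0.388, "dz": 0.005, "wx": 0, "wy": 0, "wz": 1}, {"dx": -0.1184, "dy": 0.3957, "dz": 0.005, "wx": 0, "wy": 0, "wz": 1}, {"dx": -0.1184, "dy": 0.3957, "dz": 0.005, "wx": 0, "wy": 0, "wz": 1}, {"dx": -0.1184, "dy": 0.3957, "dz": 0.005, "wx": 0, "wy": 0, "wz": 1}]' --gripper 0

```text
time_s: 19.15
tcp_pos: [0.5178, 0.2647, 0.1705]
ee_rot: [[-0.997, -0.074, 0.002], [-0.074, 0.997, -0.003], [-0.002, -0.003, -1.0]]
wrist_force: [0.2, -0.3, -1.0]
gripper_width: 0.365
```

```bash
python3 go.py .5182 .266 .08 94 .5182 .266 .031 94 ; python3 - <<'E'
from h import *
im=cams.capture("scene")[:,:,::-1].copy(); cv2.imwrite("pics/scene14.png",im)
cv2.imwrite("pics/scene14c.png",cv2.resize(im[90:270,110:290],None,fx=3.3,fy=3.3,interpolation=cv2.INTER_CUBIC))
im=cams.capture("top")[:,:,::-1].copy(); cv2.imwrite("pics/top14.png",im)
cv2.imwrite("pics/top14c.png",cv2.resize(im[130:300,100:330],None,fx=3.4,fy=3.4,interpolation=cv2.INTER_CUBIC))
E
```

```text
[0.5182, 0.266, 0.08, 94.0] d [-0.0003, 0.0015, 0.0905] w [-0.15, 0.09, 0.23]
[0.5182, 0.266, 0.031, 94.0] d [-0.0003, 0.0017, 0.1395] w [-0.15, 0.09, 0.23]
t 19.15 tcp [0.5178, 0.2647, 0.1705] j [43.1, 20.2, -10.3, 0.2, -59.5, -129.0] g 0.365 F [0.2, -0.3, -1.0]
```

View pics/scene14c.png

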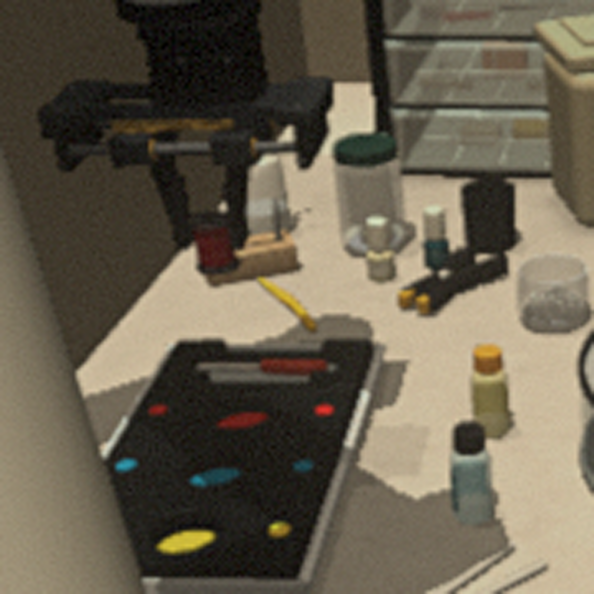

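View pics/top14c.png

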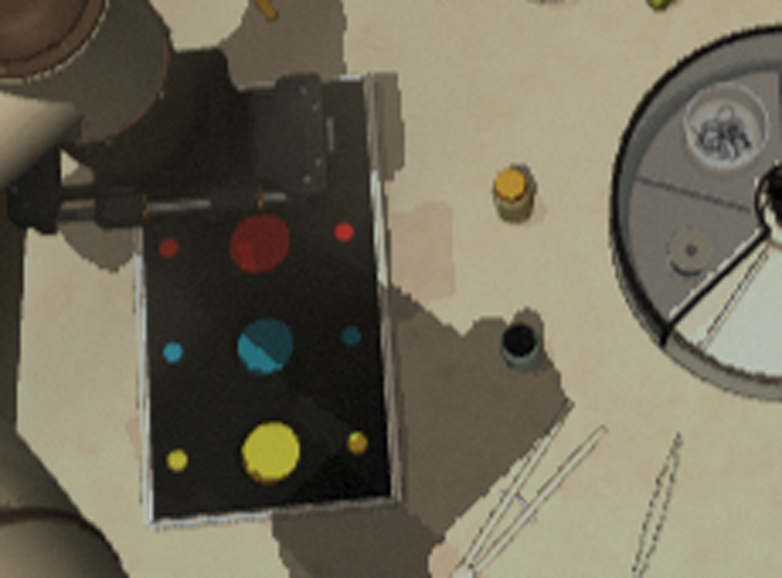

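Call:
drive_tool --deltas '[{"dx": 0, "dy": 0.001, "dz": 0.025, "wx": 0, "wy": 0, "wz": 0}, {"dx": 0, "dy": 0.0017, "dz": 0.06, "wx": 0, "wy": 0, "wz": 0}, {"dx": 0, "dy": 0.0017, "dz": 0.09, "wx": 0, "wy": 0, "wz": 0}, {"dx": 0, "dy": 0.0017, "dz": 0.115, "wx": 0, "wy": 0, "wz": 0}, {"dx": 0, "dy": 0.0017, "dz": 0.128, "wx": 0, "wy": 0, "wz": 0}, {"dx": 0, "dy": 0.0017, "dz": 0.134, "wx": 0, "wy": 0, "wz": 0}, {"dx": 0, "dy": 0.0017, "dz": 0.137, "wx": 0, "wy": 0, "wz": 0}, {"dx": 0, "dy": 0.0017, "dz": 0.137, "wx": 0, "wy": 0, "wz": 0}]' --gripper 0

```text
time_s: 20.05
tcp_pos: [0.5194, 0.2676, 0.0353]
ee_rot: [[-0.997, -0.074, 0.005], [-0.074, 0.997, -0.0], [-0.005, -0.0, -1.0]]
wrist_force: [-0.9, -0.2, -0.3]
gripper_width: 0.369
```

Call:
drive_tool --deltas '[{"dx": 0, "dy": 0, "dz": 0.001, "wx": 0, "wy": 0, "wz": 0}, {"dx": 0, "dy": 0, "dz": 0.002, "wx": 0, "wy": 0, "wz": 0}, {"dx": 0, "dy": 0, "dz": 0.002, "wx": 0, "wy": 0, "wz": 0}]' --gripper 0

```text
time_s: 20.35
tcp_pos: [0.519, 0.2676, 0.033]
ee_rot: [[-0.997, -0.074, 0.005], [-0.074, 0.997, -0.0], [-0.004, -0.001, -1.0]]
wrist_force: [-0.2, -0.2, -0.1]
gripper_width: 0.366
```

```bash
python3 go.py .5182 .266 .031 94 ; python3 - <<'E'
from h import *
im=cams.capture("scene")[:,:,::-1].copy(); cv2.imwrite("pics/scene15.png",im)
cv2.imwrite("pics/scene15c.png",cv2.resize(im[130:270,110:250],None,fx=4.2,fy=4.2,interpolation=cv2.INTER_CUBIC))
E
```

```text
[0.5182, 0.266, 0.031, 94.0] d [0.001, -0.0016, 0.002] w [-0.04, 0.26, 0.27]
t 20.35 tcp [0.519, 0.2676, 0.033] j [43.3, 29.5, -18.6, 0.3, -41.8, -129.2] g 0.366 F [-0.2, -0.2, -0.1]
```

View pics/scene15c.png

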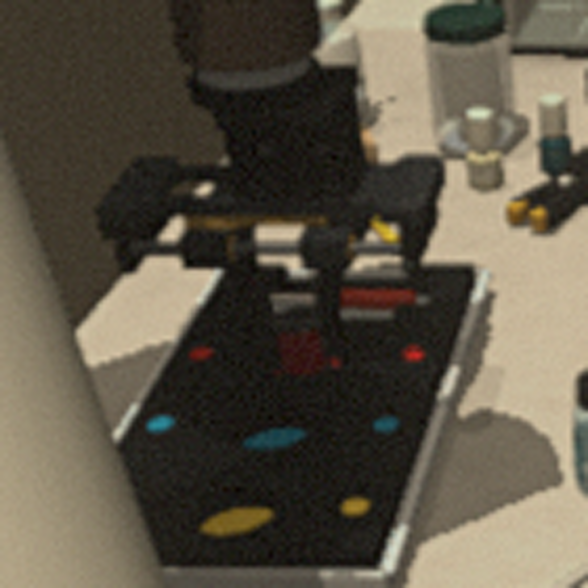

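Going down; correct y by −1.6 mm and lower until contact.

Call:
drive_tool --deltas '[{"dx": 0.001, "dy": -0.001, "dz": 0.001, "wx": 0, "wy": 0, "wz": 0}, {"dx": 0.001, "dy": -0.0015, "dz": 0.002, "wx": 0, "wy": 0, "wz": 0}, {"dx": 0.001, "dy": -0.0015, "dz": 0.0025, "wx": 0, "wy": 0, "wz": 0}, {"dx": 0.001, "dy": -0.0015, "dz": 0.0025, "wx": 0, "wy": 0, "wz": 0}]' --gripper 0

```text
time_s: 20.8
tcp_pos: [0.518, 0.2658, 0.0299]
ee_rot: [[-0.997, -0.074, 0.004], [-0.074, 0.997, -0.001], [-0.004, -0.001, -1.0]]
wrist_force: [-0.4, -0.4, -0.7]
gripper_width: 0.366
```

Call:
drive_tool --deltas '[{"dx": 0, "dy": 0, "dz": 0.0005, "wx": 0, "wy": 0, "wz": 0}, {"dx": 0, "dy": 0, "dz": 0.001, "wx": 0, "wy": 0, "wz": 0}, {"dx": 0, "dy": 0, "dz": 0.001, "wx": 0, "wy": 0, "wz": 0}]' --gripper 0

```text
time_s: 21.1
tcp_pos: [0.5181, 0.2659, 0.0291]
ee_rot: [[-0.997, -0.074, 0.004], [-0.074, 0.997, -0.001], [-0.004, -0.001, -1.0]]
wrist_force: [0.4, -0.2, 0.9]
gripper_width: 0.363
```

Call:
drive_tool --deltas '[{"dx": 0, "dy": 0, "dz": 0, "wx": 0, "wy": 0, "wz": 0}, {"dx": 0, "dy": 0, "dz": 0, "wx": 0, "wy": 0, "wz": 0}, {"dx": 0, "dy": 0, "dz": 0, "wx": 0, "wy": 0, "wz": 0}, {"dx": 0, "dy": 0, "dz": 0, "wx": 0, "wy": 0, "wz": 0}, {"dx": 0, "dy": 0, "dz": -0.01, "wx": 0, "wy": 0, "wz": 0}, {"dx": 0, "dy": 0, "dz": -0.04, "wx": 0, "wy": 0, "wz": 0}, {"dx": 0, "dy": 0, "dz": -0.08, "wx": 0, "wy": 0, "wz": 0}, {"dx": 0, "dy": 0, "dz": -0.12, "wx": 0, "wy": 0, "wz": 0}, {"dx": 0, "dy": 0, "dz": -0.15, "wx": 0, "wy": 0, "wz": 0}, {"dx": 0, "dy": 0, "dz": -0.15, "wx": 0, "wy": 0, "wz": 0}, {"dx": 0, "dy": 0, "dz": -0.15, "wx": 0, "wy": 0, "wz": 0}]' --gripper 0.6

```text
time_s: 22.2
tcp_pos: [0.5174, 0.2661, 0.1803]
ee_rot: [[-0.997, -0.074, 0.005], [-0.074, 0.997, 0.001], [-0.005, 0.001, -1.0]]
wrist_force: [-0.5, -0.4, 0.2]
gripper_width: 0.597
```

```bash
python3 go.py .545 .071 .18 94 .545 .071 .028 94; python3 - <<'E'
from h import *
im=cams.capture("scene")[:,:,::-1].copy(); cv2.imwrite("pics/scene16.png",im)
cv2.imwrite("pics/scene16c.png",cv2.resize(im[150:280,110:290],None,fx=4.2,fy=4.2,interpolation=cv2.INTER_CUBIC))
im=cams.capture("top")[:,:,::-1].copy(); cv2.imwrite("pics/top16.png",im)
cv2.imwrite("pics/top16c.png",cv2.resize(im[130:300,100:330],None,fx=3.4,fy=3.4,interpolation=cv2.INTER_CUBIC))
E
```

```text
[0.545, 0.071, 0.18, 94.0] d [-0.013, -0.1966, 0.0003] w [0.03, 0.31, 0.25]
[0.545, 0.071, 0.028, 94.0] d [-0.0122, -0.1967, 0.1523] w [0.03, 0.31, 0.25]
t 22.2 tcp [0.5174, 0.2661, 0.1803] j [43.3, 19.6, -9.7, 0.2, -60.4, -129.1] g 0.597 F [-0.5, -0.4, 0.2]
```

View pics/scene16c.png

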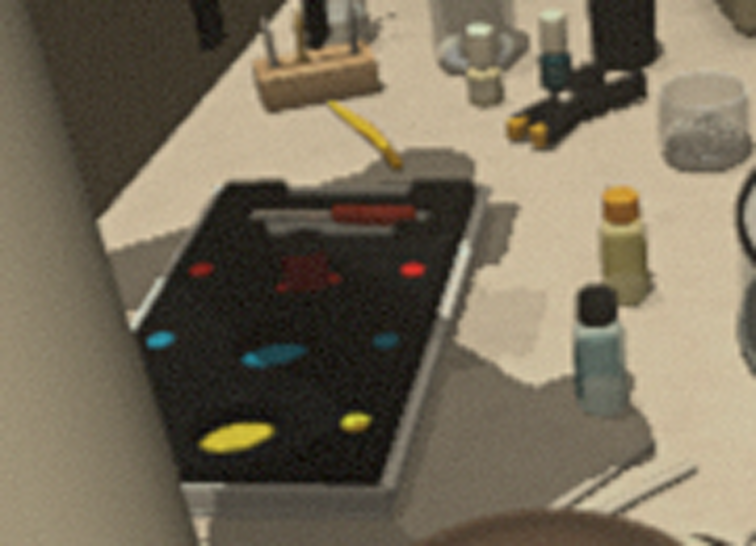

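View pics/top16c.png

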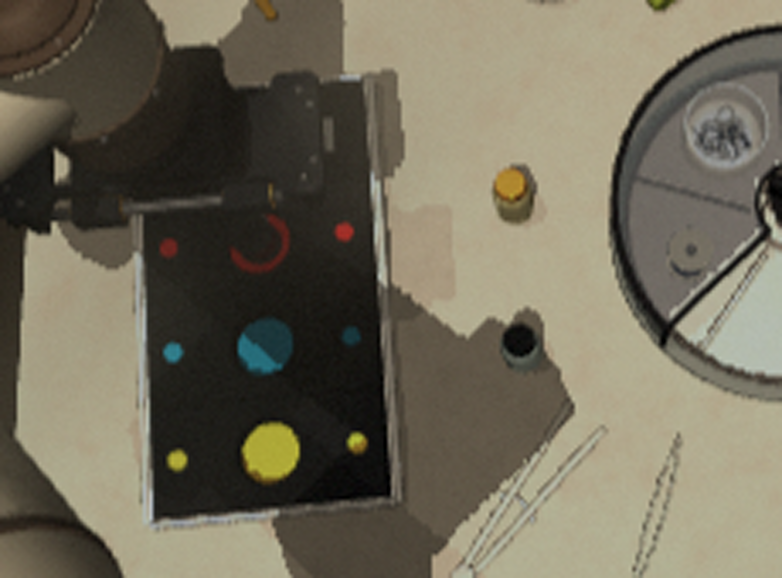

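Call:
drive_tool --deltas '[{"dx": -0.002, "dy": -0.03, "dz": 0, "wx": 0, "wy": 0, "wz": 0}, {"dx": -0.005, "dy": -0.075, "dz": 0, "wx": 0, "wy": 0, "wz": 0}, {"dx": -0.008, "dy": -0.12, "dz": 0, "wx": 0, "wy": 0, "wz": 0}, {"dx": -0.011, "dy": -0.16, "dz": 0, "wx": 0, "wy": 0, "wz": 0}, {"dx": -0.013, "dy": -0.19, "dz": 0, "wx": 0, "wy": 0, "wz": 0}, {"dx": -0.013, "dy": -0.1967, "dz": 0, "wx": 0, "wy": 0, "wz": 0}, {"dx": -0.013, "dy": -0.1967, "dz": 0, "wx": 0, "wy": 0, "wz": 0}, {"dx": -0.013, "dy": -0.1967, "dz": 0, "wx": 0, "wy": 0, "wz": 0}]' --gripper 0.65

```text
time_s: 23.1
tcp_pos: [0.5448, 0.0713, 0.1786]
ee_rot: [[-0.997, -0.075, 0.003], [-0.075, 0.997, -0.001], [-0.003, -0.002, -1.0]]
wrist_force: [-0.5, 0.0, -0.7]
gripper_width: 0.652
```

```bash
python3 go.py .545 .071 .1 94 .545 .071 .028 94; python3 - <<'E'
from h import *
im=cams.capture("scene")[:,:,::-1].copy(); cv2.imwrite("pics/scene17.png",im)
cv2.imwrite("pics/scene17c.png",cv2.resize(im[90:270,150:330],None,fx=3.3,fy=3.3,interpolation=cv2.INTER_CUBIC))
E
```

```text
[0.545, 0.071, 0.1, 94.0] d [0.0, -0.0002, 0.0786] w [-0.09, 0.15, 0.28]
[0.545, 0.071, 0.028, 94.0] d [0.0002, -0.0001, 0.1506] w [-0.09, 0.15, 0.28]
t 23.1 tcp [0.5448, 0.0713, 0.1786] j [24.4, 16.8, -14.2, 0.2, -59.0, -110.2] g 0.652 F [-0.5, 0.0, -0.7]
```

View pics/scene17c.png

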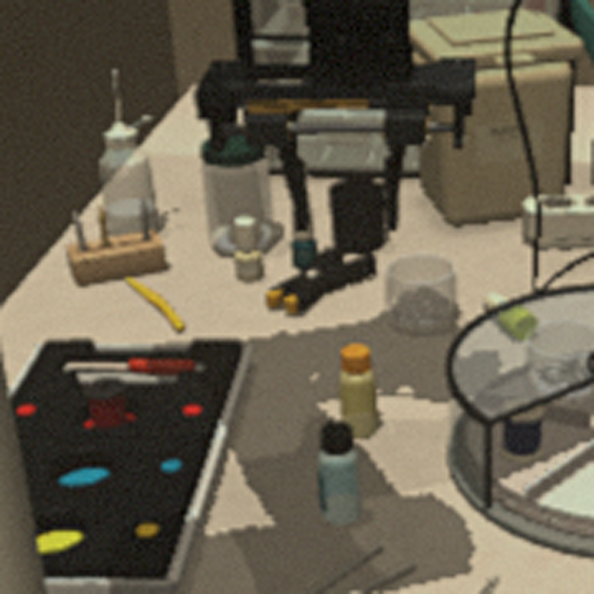

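Call:
drive_tool --deltas '[{"dx": 0, "dy": 0, "dz": 0.03, "wx": 0, "wy": 0, "wz": 0}, {"dx": 0, "dy": 0, "dz": 0.065, "wx": 0, "wy": 0, "wz": 0}, {"dx": 0, "dy": 0, "dz": 0.1, "wx": 0, "wy": 0, "wz": 0}, {"dx": 0, "dy": 0, "dz": 0.125, "wx": 0, "wy": 0, "wz": 0}, {"dx": 0, "dy": 0, "dz": 0.14, "wx": 0, "wy": 0, "wz": 0}, {"dx": 0, "dy": 0, "dz": 0.149, "wx": 0, "wy": 0, "wz": 0}, {"dx": 0, "dy": 0, "dz": 0.149, "wx": 0, "wy": 0, "wz": 0}, {"dx": 0, "dy": 0, "dz": 0.149, "wx": 0, "wy": 0, "wz": 0}]' --gripper 0.65

```text
time_s: 23.95
tcp_pos: [0.5461, 0.0714, 0.0309]
ee_rot: [[-0.997, -0.076, 0.005], [-0.076, 0.997, -0.001], [-0.005, -0.001, -1.0]]
wrist_force: [0.7, 0.4, 0.7]
gripper_width: 0.651
```

```bash
python3 go.py .545 .071 .028 94; python3 - <<'E'
from h import *
im=cams.capture("scene")[:,:,::-1].copy(); cv2.imwrite("pics/scene18.png",im)
cv2.imwrite("pics/scene18c.png",cv2.resize(im[130:250,200:320],None,fx=5,fy=5,interpolation=cv2.INTER_CUBIC))
im=cams.capture("top")[:,:,::-1].copy(); cv2.imwrite("pics/top18.png",im)
cv2.imwrite("pics/top18c.png",cv2.resize(im[130:300,120:350],None,fx=3.4,fy=3.4,interpolation=cv2.INTER_CUBIC))
E
```

```text
[0.545, 0.071, 0.028, 94.0] d [0.0012, -0.0003, 0.0029] w [-0.06, 0.28, 0.33]
t 23.95 tcp [0.5461, 0.0714, 0.0309] j [24.4, 27.1, -23.5, 0.2, -39.1, -110.3] g 0.651 F [0.7, 0.4, 0.7]
```

View pics/scene18c.png

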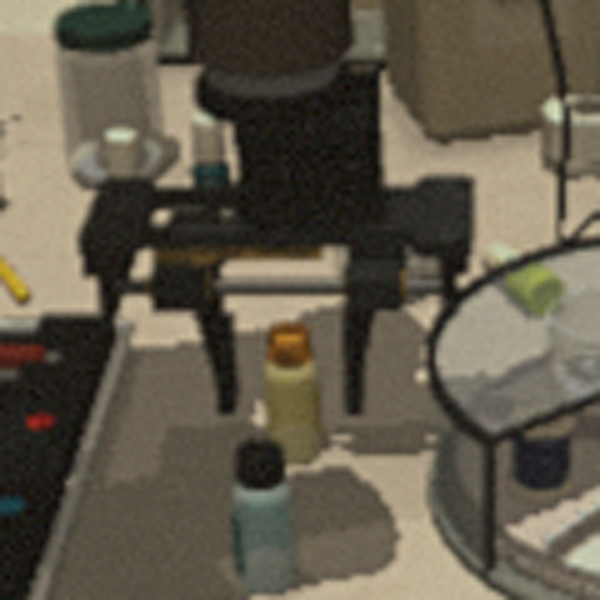

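View pics/top18c.png

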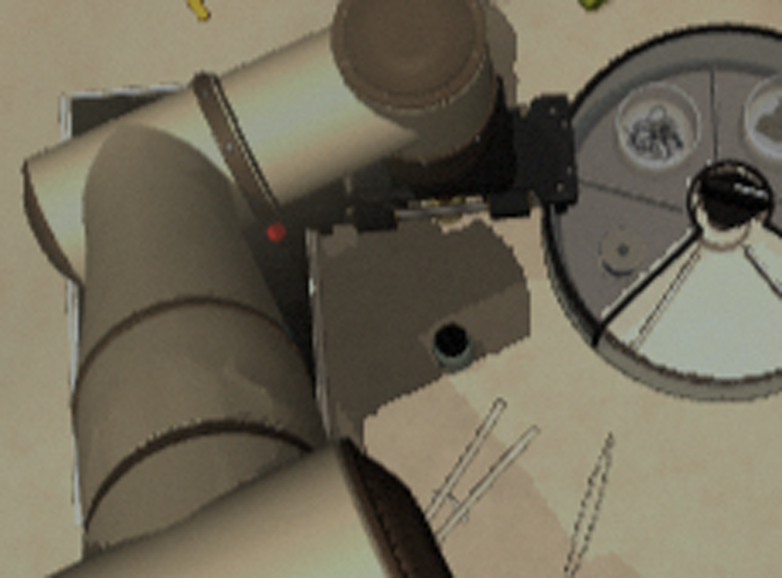

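Call:
drive_tool --deltas '[{"dx": 0.001, "dy": 0, "dz": 0.001, "wx": 0, "wy": 0, "wz": 0}, {"dx": 0.001, "dy": 0, "dz": 0.001, "wx": 0, "wy": 0, "wz": 0}, {"dx": 0.001, "dy": 0, "dz": 0.001, "wx": 0, "wy": 0, "wz": 0}, {"dx": 0.001, "dy": 0, "dz": 0.001, "wx": 0, "wy": 0, "wz": 0}, {"dx": 0.001, "dy": 0, "dz": 0.001, "wx": 0, "wy": 0, "wz": 0}, {"dx": 0.001, "dy": 0, "dz": 0.001, "wx": 0, "wy": 0, "wz": 0}, {"dx": 0.001, "dy": 0, "dz": 0.001, "wx": 0, "wy": 0, "wz": 0}, {"dx": 0.001, "dy": 0, "dz": 0.001, "wx": 0, "wy": 0, "wz": 0}]' --gripper 0

```text
time_s: 24.85
tcp_pos: [0.5447, 0.0706, 0.0294]
ee_rot: [[-0.997, -0.074, 0.004], [-0.074, 0.997, -0.001], [-0.004, -0.001, -1.0]]
wrist_force: [-0.6, 0.8, 1.2]
gripper_width: 0.326
```

Call:
drive_tool --deltas '[{"dx": 0, "dy": 0, "dz": -0.01, "wx": 0, "wy": 0, "wz": 0}, {"dx": 0, "dy": 0, "dz": -0.03, "wx": 0, "wy": 0, "wz": 0}, {"dx": 0, "dy": 0, "dz": -0.06, "wx": 0, "wy": 0, "wz": 0}, {"dx": 0, "dy": 0, "dz": -0.09, "wx": 0, "wy": 0, "wz": 0}, {"dx": 0, "dy": 0, "dz": -0.12, "wx": 0, "wy": 0, "wz": 0}, {"dx": 0, "dy": 0, "dz": -0.13, "wx": 0, "wy": 0, "wz": 0}, {"dx": 0, "dy": 0, "dz": -0.13, "wx": 0, "wy": 0, "wz": 0}, {"dx": 0, "dy": 0, "dz": -0.13, "wx": 0, "wy": 0, "wz": 0}]' --gripper 0

```text
time_s: 25.65
tcp_pos: [0.5432, 0.0705, 0.1583]
ee_rot: [[-0.997, -0.074, 0.002], [-0.074, 0.997, -0.001], [-0.002, -0.001, -1.0]]
wrist_force: [0.1, 0.0, -0.8]
gripper_width: 0.326
```

```bash
python3 go.py .3585 .2547 .16 94; python3 - <<'E'
from h import *
im=cams.capture("scene")[:,:,::-1].copy(); cv2.imwrite("pics/scene19.png",im)
cv2.imwrite("pics/scene19c.png",cv2.resize(im[90:270,150:330],None,fx=3.3,fy=3.3,interpolation=cv2.INTER_CUBIC))
E
```

```text
[0.3585, 0.2547, 0.16, 94.0] d [0.1706, 0.1973, -0.0023] w [-0.07, 0.1, 0.23]
t 25.65 tcp [0.5432, 0.0705, 0.1583] j [24.4, 17.8, -16.0, 0.1, -56.2, -110.2] g 0.326 F [0.1, 0.0, -0.8]
```

View pics/scene19c.png

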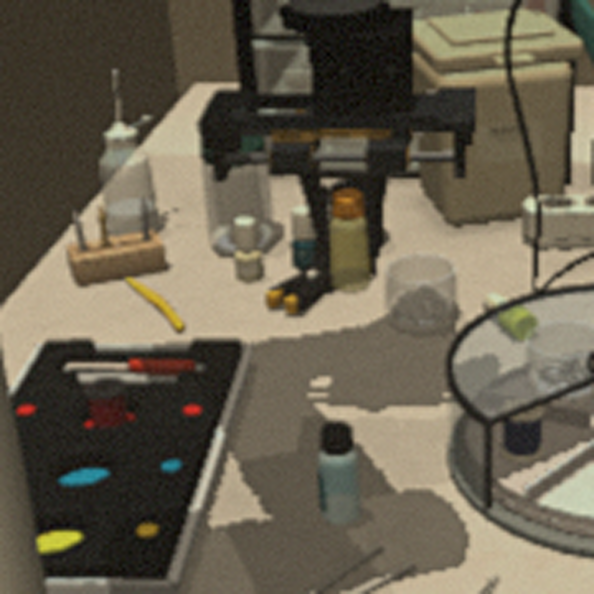

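Call:
drive_tool --deltas '[{"dx": 0.008, "dy": 0.01, "dz": 0, "wx": 0, "wy": 0, "wz": 0}, {"dx": 0.025, "dy": 0.029, "dz": 0, "wx": 0, "wy": 0, "wz": 0}, {"dx": 0.045, "dy": 0.052, "dz": 0, "wx": 0, "wy": 0, "wz": 0}, {"dx": 0.065, "dy": 0.075, "dz": 0, "wx": 0, "wy": 0, "wz": 0}, {"dx": 0.085, "dy": 0.098, "dz": 0, "wx": 0, "wy": 0, "wz": 0}, {"dx": 0.105, "dy": 0.121, "dz": 0, "wx": 0, "wy": 0, "wz": 0}, {"dx": 0.125, "dy": 0.145, "dz": 0, "wx": 0, "wy": 0, "wz": 0}, {"dx": 0.145, "dy": 0.168, "dz": 0, "wx": 0, "wy": 0, "wz": 0}, {"dx": 0.16, "dy": 0.185, "dz": 0, "wx": 0, "wy": 0, "wz": 0}, {"dx": 0.168, "dy": 0.194, "dz": 0, "wx": 0, "wy": 0, "wz": 0}, {"dx": 0.171, "dy": 0.197, "dz": 0, "wx": 0, "wy": 0, "wz": 0}, {"dx": 0.171, "dy": 0.197, "dz": 0, "wx": 0, "wy": 0, "wz": 0}, {"dx": 0.171, "dy": 0.197, "dz": 0, "wx": 0, "wy": 0, "wz": 0}]' --gripper 0

```text
time_s: 27.0
tcp_pos: [0.3592, 0.254, 0.1582]
ee_rot: [[-0.997, -0.074, 0.004], [-0.074, 0.997, -0.001], [-0.004, -0.002, -1.0]]
wrist_force: [0.0, -1.6, -0.4]
gripper_width: 0.326
```

```bash
python3 go.py .3585 .2547 .043 94; python3 - <<'E'
from h import *
im=cams.capture("scene")[:,:,::-1].copy(); cv2.imwrite("pics/scene20.png",im)
im=cams.capture("top")[:,:,::-1].copy(); cv2.imwrite("pics/top20.png",im)
E
```

```text
[0.3585, 0.2547, 0.043, 94.0] d [0.001, 0.001, 0.1152] w [-0.1, 0.2, 0.22]
t 27.0 tcp [0.3592, 0.254, 0.1582] j [56.7, 7.5, -29.9, 0.3, -52.5, -142.7] g 0.326 F [0.0, -1.6, -0.4]
```

View pics/scene20.png

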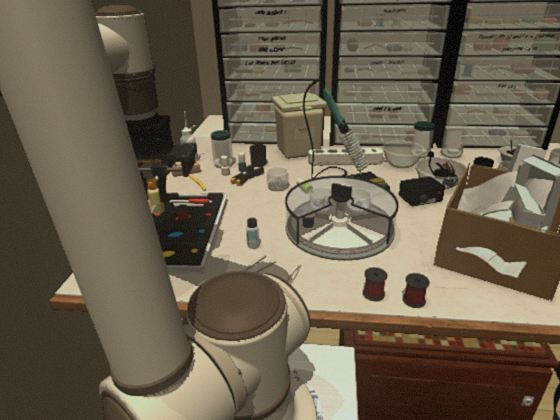

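View pics/top20.png

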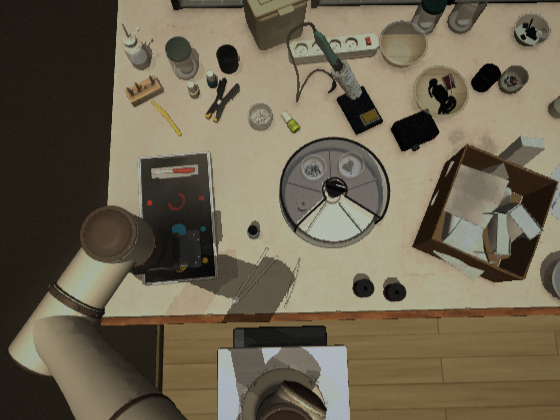

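Call:
drive_tool --deltas '[{"dx": 0.001, "dy": 0.001, "dz": 0.015, "wx": 0, "wy": 0, "wz": 0}, {"dx": 0.001, "dy": 0.001, "dz": 0.04, "wx": 0, "wy": 0, "wz": 0}, {"dx": 0.001, "dy": 0.001, "dz": 0.07, "wx": 0, "wy": 0, "wz": 0}, {"dx": 0.001, "dy": 0.001, "dz": 0.095, "wx": 0, "wy": 0, "wz": 0}, {"dx": 0.001, "dy": 0.001, "dz": 0.108, "wx": 0, "wy": 0, "wz": 0}, {"dx": 0.001, "dy": 0.001, "dz": 0.113, "wx": 0, "wy": 0, "wz": 0}, {"dx": 0.001, "dy": 0.001, "dz": 0.115, "wx": 0, "wy": 0, "wz": 0}, {"dx": 0.001, "dy": 0.001, "dz": 0.115, "wx": 0, "wy": 0, "wz": 0}, {"dx": 0.001, "dy": 0.001, "dz": 0.115, "wx": 0, "wy": 0, "wz": 0}]' --gripper 0

```text
time_s: 28.0
tcp_pos: [0.3588, 0.2557, 0.0442]
ee_rot: [[-0.997, -0.074, 0.005], [-0.074, 0.997, 0.001], [-0.005, 0.0, -1.0]]
wrist_force: [-0.5, -0.8, -0.1]
gripper_width: 0.326
```

Call:
drive_tool --deltas '[{"dx": 0, "dy": 0, "dz": 0.001, "wx": 0, "wy": 0, "wz": 0}, {"dx": 0, "dy": 0, "dz": 0.0015, "wx": 0, "wy": 0, "wz": 0}, {"dx": 0, "dy": 0, "dz": 0.002, "wx": 0, "wy": 0, "wz": 0}, {"dx": 0, "dy": 0, "dz": 0.002, "wx": 0, "wy": 0, "wz": 0}]' --gripper 0

```text
time_s: 28.4
tcp_pos: [0.3583, 0.2553, 0.0415]
ee_rot: [[-0.997, -0.074, 0.004], [-0.074, 0.997, -0.001], [-0.004, -0.001, -1.0]]
wrist_force: [0.1, 0.0, 0.1]
gripper_width: 0.329
```

```bash
python3 go.py .3585 .2547 .040 94; python3 - <<'E'
from h import *
im=cams.capture("top")[:,:,::-1].copy(); cv2.imwrite("pics/top21.png",im)
cv2.imwrite("pics/top21c.png",cv2.resize(im[150:310,80:280],None,fx=3.7,fy=3.7,interpolation=cv2.INTER_CUBIC))
E
```

```text
[0.3585, 0.2547, 0.04, 94.0] d [-0.0001, -0.0006, 0.0015] w [-0.06, 0.22, 0.27]
t 28.4 tcp [0.3583, 0.2553, 0.0415] j [56.9, 17.9, -38.3, 0.4, -33.7, -143.0] g 0.329 F [0.1, 0.0, 0.1]
```

View pics/top21c.png

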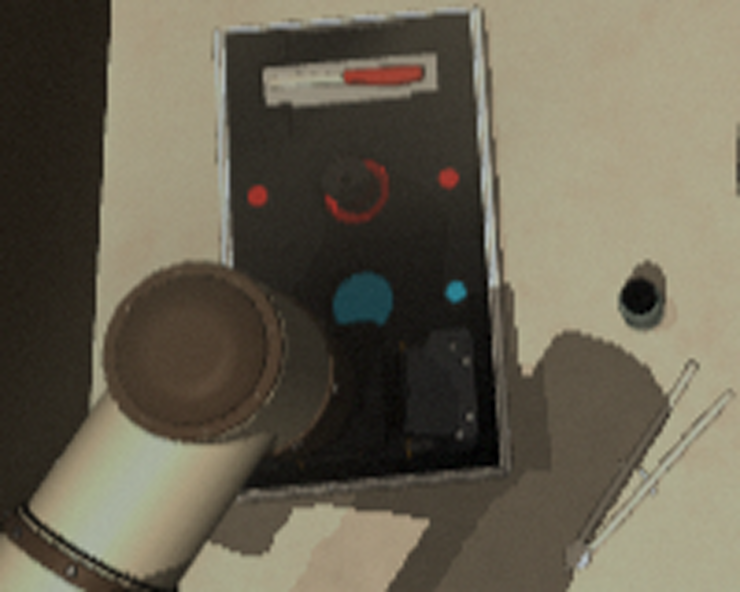

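Call:
drive_tool --deltas '[{"dx": 0, "dy": -0.0005, "dz": 0.0008, "wx": 0, "wy": 0, "wz": 0}, {"dx": 0, "dy": -0.0005, "dz": 0.0015, "wx": 0, "wy": 0, "wz": 0}, {"dx": 0, "dy": -0.0005, "dz": 0.0015, "wx": 0, "wy": 0, "wz": 0}]' --gripper 0

```text
time_s: 28.75
tcp_pos: [0.3583, 0.2546, 0.0398]
ee_rot: [[-0.997, -0.074, 0.004], [-0.074, 0.997, -0.001], [-0.004, -0.001, -1.0]]
wrist_force: [0.0, -0.1, -1.1]
gripper_width: 0.327
```

Call:
drive_tool --deltas '[{"dx": 0, "dy": 0, "dz": 0.0008, "wx": 0, "wy": 0, "wz": 0}, {"dx": 0, "dy": 0, "dz": 0.0015, "wx": 0, "wy": 0, "wz": 0}, {"dx": 0, "dy": 0, "dz": 0.0015, "wx": 0, "wy": 0, "wz": 0}]' --gripper 0

```text
time_s: 29.05
tcp_pos: [0.3586, 0.2549, 0.0393]
ee_rot: [[-0.997, -0.075, 0.004], [-0.075, 0.997, -0.001], [-0.004, -0.001, -1.0]]
wrist_force: [-2.2, -1.8, 7.2]
gripper_width: 0.328
```

Call:
drive_tool --deltas '[{"dx": 0, "dy": 0, "dz": -0.0008, "wx": 0, "wy": 0, "wz": 0}, {"dx": 0, "dy": 0, "dz": -0.0008, "wx": 0, "wy": 0, "wz": 0}, {"dx": 0, "dy": 0, "dz": -0.0008, "wx": 0, "wy": 0, "wz": 0}, {"dx": 0, "dy": 0, "dz": -0.0008, "wx": 0, "wy": 0, "wz": 0}, {"dx": 0, "dy": 0, "dz": -0.0008, "wx": 0, "wy": 0, "wz": 0}, {"dx": 0, "dy": 0, "dz": -0.01, "wx": 0, "wy": 0, "wz": 0}, {"dx": 0, "dy": 0, "dz": -0.04, "wx": 0, "wy": 0, "wz": 0}, {"dx": 0, "dy": 0, "dz": -0.08, "wx": 0, "wy": 0, "wz": 0}, {"dx": 0, "dy": 0, "dz": -0.12, "wx": 0, "wy": 0, "wz": 0}, {"dx": 0, "dy": 0, "dz": -0.14, "wx": 0, "wy": 0, "wz": 0}, {"dx": 0, "dy": 0, "dz": -0.14, "wx": 0, "wy": 0, "wz": 0}, {"dx": 0, "dy": 0, "dz": -0.14, "wx": 0, "wy": 0, "wz": 0}]' --gripper 0.65

```text
time_s: 30.25
tcp_pos: [0.3576, 0.2547, 0.1788]
ee_rot: [[-0.997, -0.074, 0.004], [-0.074, 0.997, 0.0], [-0.004, -0.0, -1.0]]
wrist_force: [1.3, -0.5, 0.0]
gripper_width: 0.651
```

```bash
python3 go.py .430 .0655 .18 94; python3 - <<'E'
from h import *
im=cams.capture("top")[:,:,::-1].copy(); cv2.imwrite("pics/top22.png",im)
cv2.imwrite("pics/top22c.png",cv2.resize(im[150:310,80:280],None,fx=3.7,fy=3.7,interpolation=cv2.INTER_CUBIC))
im=cams.capture("scene")[:,:,::-1].copy(); cv2.imwrite("pics/scene22.png",im)
E
```

```text
[0.43, 0.0655, 0.18, 94.0] d [-0.0583, -0.1941, -0.0009] w [-0.01, 0.23, 0.24]
t 30.25 tcp [0.3576, 0.2547, 0.1788] j [57.0, 6.0, -28.3, 0.2, -55.6, -142.8] g 0.651 F [1.3, -0.5, 0.0]
```

View pics/top22c.png

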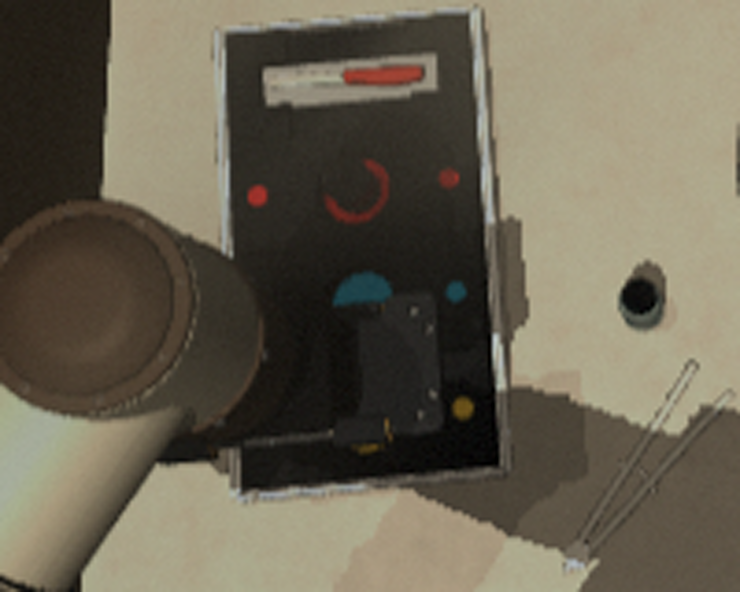

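View pics/scene22.png

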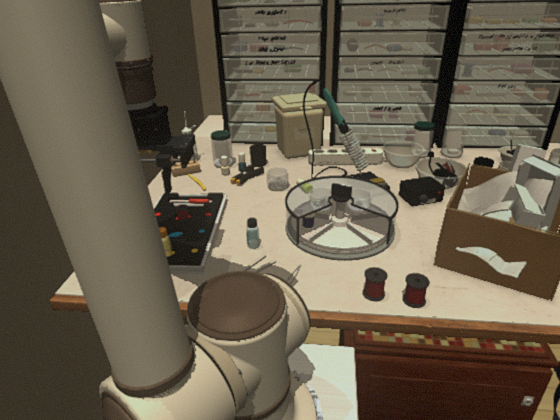

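Resin stands in its well. On to the hardener.

Call:
drive_tool --deltas '[{"dx": -0.009, "dy": -0.03, "dz": 0, "wx": 0, "wy": 0, "wz": 0}, {"dx": -0.022, "dy": -0.075, "dz": 0, "wx": 0, "wy": 0, "wz": 0}, {"dx": -0.036, "dy": -0.12, "dz": 0, "wx": 0, "wy": 0, "wz": 0}, {"dx": -0.048, "dy": -0.16, "dz": 0, "wx": 0, "wy": 0, "wz": 0}, {"dx": -0.056, "dy": -0.187, "dz": 0, "wx": 0, "wy": 0, "wz": 0}, {"dx": -0.058, "dy": -0.194, "dz": 0, "wx": 0, "wy": 0, "wz": 0}, {"dx": -0.058, "dy": -0.194, "dz": 0, "wx": 0, "wy": 0, "wz": 0}, {"dx": -0.058, "dy": -0.194, "dz": 0, "wx": 0, "wy": 0, "wz": 0}]' --gripper 0.65

```text
time_s: 31.15
tcp_pos: [0.4297, 0.0661, 0.1783]
ee_rot: [[-0.997, -0.075, 0.003], [-0.075, 0.997, -0.001], [-0.003, -0.002, -1.0]]
wrist_force: [0.3, -1.0, 0.7]
gripper_width: 0.646
```

```bash
python3 go.py .430 .0655 .03 94; python3 - <<'E'
from h import *
im=cams.capture("top")[:,:,::-1].copy(); cv2.imwrite("pics/top23.png",im)
cv2.imwrite("pics/top23c.png",cv2.resize(im[150:310,100:300],None,fx=3.7,fy=3.7,interpolation=cv2.INTER_CUBIC))
im=cams.capture("scene")[:,:,::-1].copy(); cv2.imwrite("pics/scene23.png",im)
cv2.imwrite("pics/scene23c.png",cv2.resize(im[120:280,110:310],None,fx=3.7,fy=3.7,interpolation=cv2.INTER_CUBIC))
E
```

```text
[0.43, 0.0655, 0.03, 94.0] d [0.0001, -0.0004, 0.1483] w [-0.09, 0.15, 0.27]
t 31.15 tcp [0.4297, 0.0661, 0.1783] j [30.4, 5.6, -28.8, 0.2, -55.5, -116.2] g 0.646 F [0.3, -1.0, 0.7]
```

View pics/top23c.png

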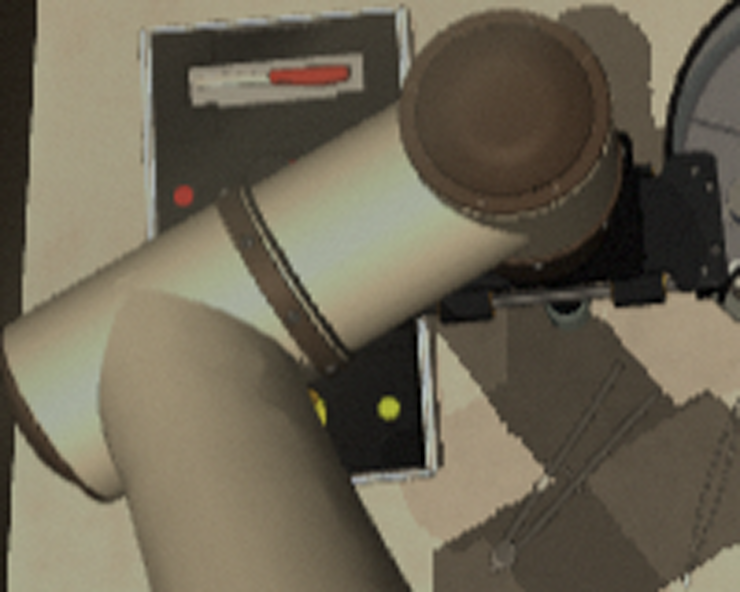

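View pics/scene23c.png

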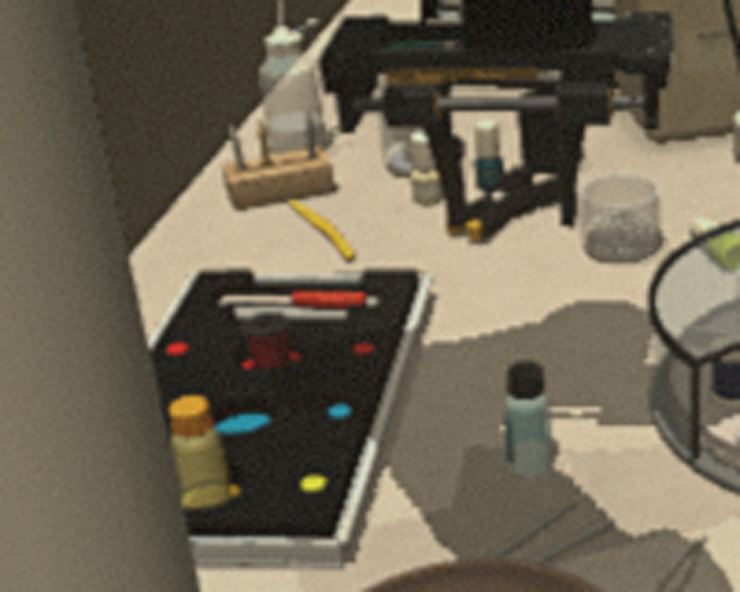

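```bash
python3 - <<'E'
from h import *
f=lambda p:((proj("scene",p)-[110,120])*3.7).round(0)
print(f((.3585,.2547,.010)),f((.3585,.2547,.084)),f((.43,.0655,0)),f((.43,.0655,.074)))
E
```

```text
[205. 507.] [185. 405.] [529. 467.] [523. 369.]
```

Call:
drive_tool --deltas '[{"dx": 0, "dy": 0, "dz": 0.03, "wx": 0, "wy": 0, "wz": 0}, {"dx": 0, "dy": 0, "dz": 0.065, "wx": 0, "wy": 0, "wz": 0}, {"dx": 0, "dy": 0, "dz": 0.1, "wx": 0, "wy": 0, "wz": 0}, {"dx": 0, "dy": 0, "dz": 0.125, "wx": 0, "wy": 0, "wz": 0}, {"dx": 0, "dy": 0, "dz": 0.14, "wx": 0, "wy": 0, "wz": 0}, {"dx": 0, "dy": 0, "dz": 0.148, "wx": 0, "wy": 0, "wz": 0}, {"dx": 0, "dy": 0, "dz": 0.148, "wx": 0, "wy": 0, "wz": 0}, {"dx": 0, "dy": 0, "dz": 0.148, "wx": 0, "wy": 0, "wz": 0}, {"dx": 0, "dy": 0, "dz": 0.148, "wx": 0, "wy": 0, "wz": 0}]' --gripper 0.65

```text
time_s: 32.15
tcp_pos: [0.4314, 0.0662, 0.0318]
ee_rot: [[-0.997, -0.075, 0.006], [-0.075, 0.997, 0.0], [-0.006, -0.0, -1.0]]
wrist_force: [-0.7, -0.5, 0.3]
gripper_width: 0.647
```

```bash
python3 go.py .430 .0655 .03 94; python3 - <<'E'
from h import *
im=cams.capture("scene")[:,:,::-1].copy(); cv2.imwrite("pics/scene24.png",im)
cv2.imwrite("pics/scene24c.png",cv2.resize(im[120:280,110:310],None,fx=3.7,fy=3.7,interpolation=cv2.INTER_CUBIC))
E
```

```text
[0.43, 0.0655, 0.03, 94.0] d [0.0014, -0.0006, 0.0018] w [-0.02, 0.34, 0.29]
t 32.15 tcp [0.4314, 0.0662, 0.0318] j [30.3, 18.6, -39.5, 0.3, -31.6, -116.3] g 0.647 F [-0.7, -0.5, 0.3]
```

View pics/scene24c.png

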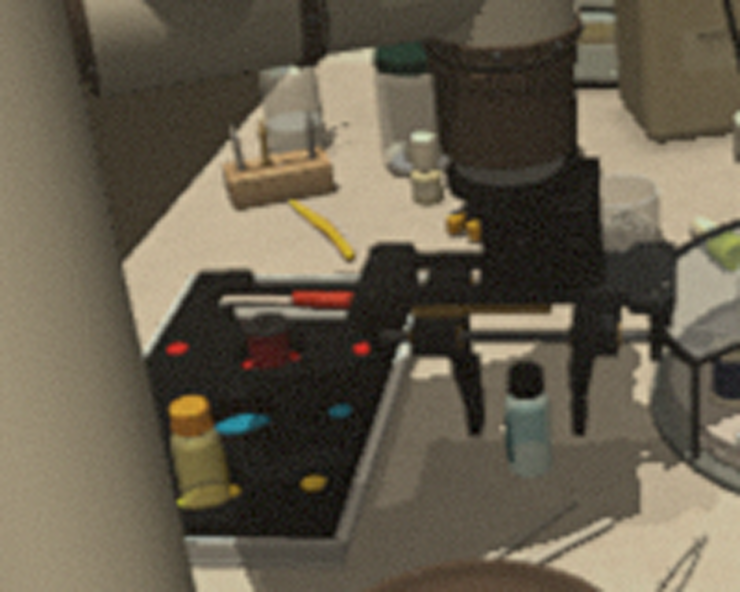

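Call:
drive_tool --deltas '[{"dx": 0.001, "dy": 0, "dz": 0.001, "wx": 0, "wy": 0, "wz": 0}, {"dx": 0.001, "dy": 0, "dz": 0.001, "wx": 0, "wy": 0, "wz": 0}, {"dx": 0.001, "dy": 0, "dz": 0.001, "wx": 0, "wy": 0, "wz": 0}, {"dx": 0.001, "dy": 0, "dz": 0.001, "wx": 0, "wy": 0, "wz": 0}, {"dx": 0.001, "dy": 0, "dz": 0.001, "wx": 0, "wy": 0, "wz": 0}, {"dx": 0.001, "dy": 0, "dz": 0.001, "wx": 0, "wy": 0, "wz": 0}, {"dx": 0.001, "dy": 0, "dz": 0.001, "wx": 0, "wy": 0, "wz": 0}, {"dx": 0.001, "dy": 0, "dz": 0.001, "wx": 0, "wy": 0, "wz": 0}]' --gripper 0

```text
time_s: 33.0
tcp_pos: [0.4297, 0.0655, 0.0299]
ee_rot: [[-0.997, -0.074, 0.004], [-0.074, 0.997, -0.001], [-0.004, -0.001, -1.0]]
wrist_force: [-0.2, -1.1, 1.0]
gripper_width: 0.326
```

Call:
drive_tool --deltas '[{"dx": 0, "dy": 0, "dz": -0.01, "wx": 0, "wy": 0, "wz": 0}, {"dx": 0, "dy": 0, "dz": -0.03, "wx": 0, "wy": 0, "wz": 0}, {"dx": 0, "dy": 0, "dz": -0.06, "wx": 0, "wy": 0, "wz": 0}, {"dx": 0, "dy": 0, "dz": -0.09, "wx": 0, "wy": 0, "wz": 0}, {"dx": 0, "dy": 0, "dz": -0.12, "wx": 0, "wy": 0, "wz": 0}, {"dx": 0, "dy": 0, "dz": -0.13, "wx": 0, "wy": 0, "wz": 0}, {"dx": 0, "dy": 0, "dz": -0.13, "wx": 0, "wy": 0, "wz": 0}, {"dx": 0, "dy": 0, "dz": -0.13, "wx": 0, "wy": 0, "wz": 0}]' --gripper 0

```text
time_s: 33.8
tcp_pos: [0.4283, 0.0653, 0.159]
ee_rot: [[-0.997, -0.074, 0.002], [-0.074, 0.997, -0.001], [-0.002, -0.001, -1.0]]
wrist_force: [-0.4, 0.2, -0.4]
gripper_width: 0.327
```

```bash
python3 go.py .4383 .26 .16 94; python3 - <<'E'
from h import *
im=cams.capture("scene")[:,:,::-1].copy(); cv2.imwrite("pics/scene25.png",im)
cv2.imwrite("pics/scene25c.png",cv2.resize(im[120:280,110:310],None,fx=3.7,fy=3.7,interpolation=cv2.INTER_CUBIC))
E
```

```text
[0.4383, 0.26, 0.16, 94.0] d [-0.0244, 0.1934, -0.0012] w [-0.08, 0.11, 0.24]
t 33.8 tcp [0.4283, 0.0653, 0.159] j [30.4, 6.8, -30.6, 0.2, -52.5, -116.3] g 0.327 F [-0.4, 0.2, -0.4]
```

View pics/scene25c.png

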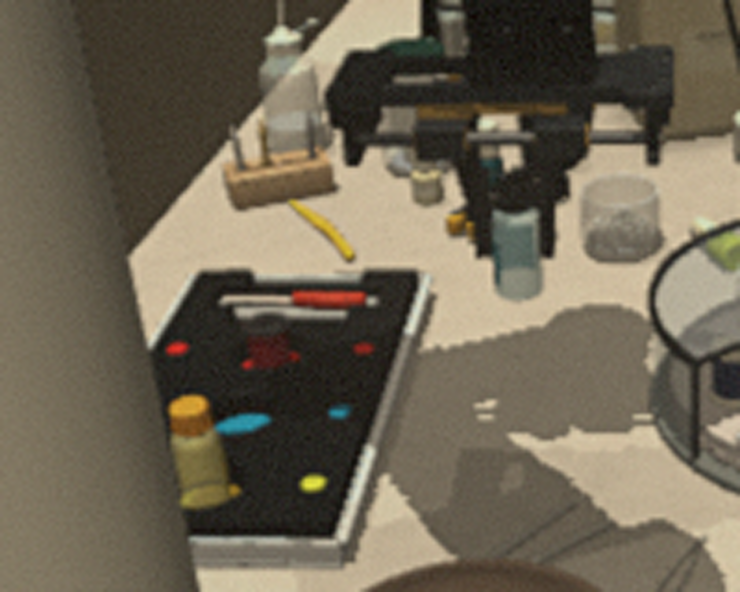

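Call:
drive_tool --deltas '[{"dx": -0.001, "dy": 0.011, "dz": 0, "wx": 0, "wy": 0, "wz": 0}, {"dx": -0.004, "dy": 0.033, "dz": 0, "wx": 0, "wy": 0, "wz": 0}, {"dx": -0.007, "dy": 0.06, "dz": 0, "wx": 0, "wy": 0, "wz": 0}, {"dx": -0.011, "dy": 0.088, "dz": 0, "wx": 0, "wy": 0, "wz": 0}, {"dx": -0.015, "dy": 0.116, "dz": 0, "wx": 0, "wy": 0, "wz": 0}, {"dx": -0.018, "dy": 0.144, "dz": 0, "wx": 0, "wy": 0, "wz": 0}, {"dx": -0.021, "dy": 0.168, "dz": 0, "wx": 0, "wy": 0, "wz": 0}, {"dx": -0.023, "dy": 0.184, "dz": 0, "wx": 0, "wy": 0, "wz": 0}, {"dx": -0.024, "dy": 0.192, "dz": 0, "wx": 0, "wy": 0, "wz": 0}, {"dx": -0.0245, "dy": 0.1935, "dz": 0, "wx": 0, "wy": 0, "wz": 0}, {"dx": -0.0245, "dy": 0.1935, "dz": 0, "wx": 0, "wy": 0, "wz": 0}, {"dx": -0.0245, "dy": 0.1935, "dz": 0, "wx": 0, "wy": 0, "wz": 0}]' --gripper 0

```text
time_s: 35.05
tcp_pos: [0.4391, 0.2595, 0.1597]
ee_rot: [[-0.997, -0.073, 0.003], [-0.073, 0.997, -0.001], [-0.003, -0.002, -1.0]]
wrist_force: [0.2, -0.8, -0.1]
gripper_width: 0.329
```

```bash
python3 go.py .4383 .26 .043 94; python3 - <<'E'
from h import *
im=cams.capture("scene")[:,:,::-1].copy(); cv2.imwrite("pics/scene26.png",im)
cv2.imwrite("pics/scene26c.png",cv2.resize(im[120:280,110:310],None,fx=3.7,fy=3.7,interpolation=cv2.INTER_CUBIC))
E
```

```text
[0.4383, 0.26, 0.043, 94.0] d [0.0011, 0.0007, 0.1167] w [-0.09, 0.19, 0.21]
t 35.05 tcp [0.4391, 0.2595, 0.1597] j [49.0, 14.2, -21.0, 0.2, -54.8, -134.9] g 0.329 F [0.2, -0.8, -0.1]
```

View pics/scene26c.png

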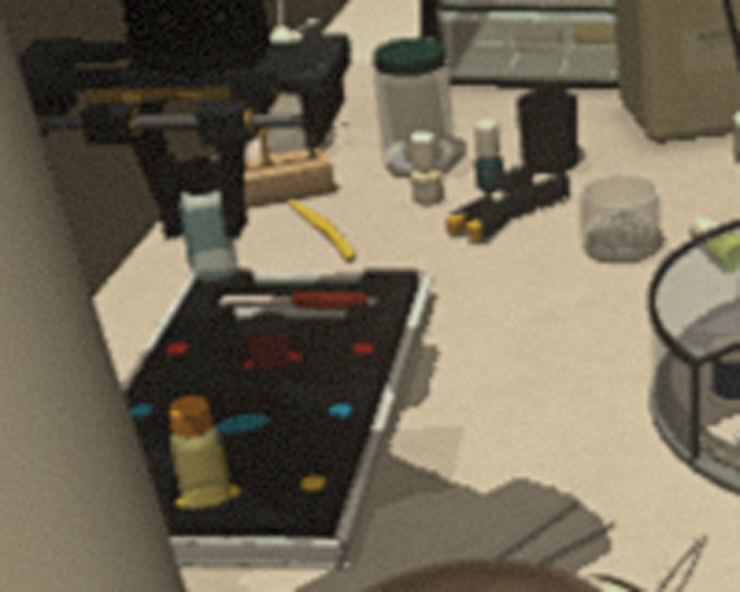

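Call:
drive_tool --deltas '[{"dx": 0.001, "dy": 0.0005, "dz": 0.015, "wx": 0, "wy": 0, "wz": 0}, {"dx": 0.001, "dy": 0.0005, "dz": 0.04, "wx": 0, "wy": 0, "wz": 0}, {"dx": 0.001, "dy": 0.0005, "dz": 0.07, "wx": 0, "wy": 0, "wz": 0}, {"dx": 0.001, "dy": 0.0005, "dz": 0.095, "wx": 0, "wy": 0, "wz": 0}, {"dx": 0.001, "dy": 0.0005, "dz": 0.11, "wx": 0, "wy": 0, "wz": 0}, {"dx": 0.001, "dy": 0.0005, "dz": 0.116, "wx": 0, "wy": 0, "wz": 0}, {"dx": 0.001, "dy": 0.0005, "dz": 0.1175, "wx": 0, "wy": 0, "wz": 0}, {"dx": 0.001, "dy": 0.0005, "dz": 0.1175, "wx": 0, "wy": 0, "wz": 0}, {"dx": 0.001, "dy": 0.0005, "dz": 0.1175, "wx": 0, "wy": 0, "wz": 0}]' --gripper 0

```text
time_s: 36.0
tcp_pos: [0.4392, 0.2612, 0.0433]
ee_rot: [[-0.997, -0.074, 0.005], [-0.074, 0.997, 0.001], [-0.005, 0.0, -1.0]]
wrist_force: [0.1, -0.0, -0.6]
gripper_width: 0.328
```

Call:
drive_tool --deltas '[{"dx": 0, "dy": 0, "dz": 0.0008, "wx": 0, "wy": 0, "wz": 0}, {"dx": 0, "dy": 0, "dz": 0.0015, "wx": 0, "wy": 0, "wz": 0}, {"dx": 0, "dy": 0, "dz": 0.0022, "wx": 0, "wy": 0, "wz": 0}, {"dx": 0, "dy": 0, "dz": 0.0022, "wx": 0, "wy": 0, "wz": 0}]' --gripper 0

```text
time_s: 36.4
tcp_pos: [0.4386, 0.2607, 0.04]
ee_rot: [[-0.997, -0.074, 0.004], [-0.074, 0.997, -0.001], [-0.004, -0.001, -1.0]]
wrist_force: [0.1, 0.7, -1.2]
gripper_width: 0.327
```

Call:
drive_tool --deltas '[{"dx": 0, "dy": 0, "dz": 0.0005, "wx": 0, "wy": 0, "wz": 0}, {"dx": 0, "dy": 0, "dz": 0.001, "wx": 0, "wy": 0, "wz": 0}, {"dx": 0, "dy": 0, "dz": 0.001, "wx": 0, "wy": 0, "wz": 0}]' --gripper 0

```text
time_s: 36.7
tcp_pos: [0.4388, 0.2608, 0.0399]
ee_rot: [[-0.997, -0.075, 0.004], [-0.075, 0.997, -0.001], [-0.004, -0.001, -1.0]]
wrist_force: [-1.0, -0.9, 5.4]
gripper_width: 0.328
```

Contact (5 N) at the expected height; release and withdraw, then move aside for a clear view.

Call:
drive_tool --deltas '[{"dx": 0, "dy": 0, "dz": -0.0005, "wx": 0, "wy": 0, "wz": 0}, {"dx": 0, "dy": 0, "dz": -0.0005, "wx": 0, "wy": 0, "wz": 0}, {"dx": 0, "dy": 0, "dz": -0.0005, "wx": 0, "wy": 0, "wz": 0}, {"dx": 0, "dy": 0, "dz": -0.0005, "wx": 0, "wy": 0, "wz": 0}, {"dx": 0, "dy": 0, "dz": -0.0005, "wx": 0, "wy": 0, "wz": 0}, {"dx": 0, "dy": 0, "dz": -0.01, "wx": 0, "wy": 0, "wz": 0}, {"dx": 0, "dy": 0, "dz": -0.04, "wx": 0, "wy": 0, "wz": 0}, {"dx": 0, "dy": 0, "dz": -0.08, "wx": 0, "wy": 0, "wz": 0}, {"dx": 0, "dy": 0, "dz": -0.12, "wx": 0, "wy": 0, "wz": 0}, {"dx": 0, "dy": 0, "dz": -0.16, "wx": 0, "wy": 0, "wz": 0}, {"dx": 0, "dy": 0, "dz": -0.18, "wx": 0, "wy": 0, "wz": 0}, {"dx": 0, "dy": -0.03, "dz": -0.18, "wx": 0, "wy": 0, "wz": 0}, {"dx": 0, "dy": -0.08, "dz": -0.18, "wx": 0, "wy": 0, "wz": 0}, {"dx": 0, "dy": -0.13, "dz": -0.18, "wx": 0, "wy": 0, "wz": 0}, {"dx": 0, "dy": -0.18, "dz": -0.18, "wx": 0, "wy": 0, "wz": 0}, {"dx": 0, "dy": -0.23, "dz": -0.18, "wx": 0, "wy": 0, "wz": 0}, {"dx": 0, "dy": -0.28, "dz": -0.18, "wx": 0, "wy": 0, "wz": 0}, {"dx": 0, "dy": -0.33, "dz": -0.18, "wx": 0, "wy": 0, "wz": 0}, {"dx": 0, "dy": -0.35, "dz": -0.18, "wx": 0, "wy": 0, "wz": 0}, {"dx": 0, "dy": -0.35, "dz": -0.18, "wx": 0, "wy": 0, "wz": 0}]' --gripper 0.65

```text
time_s: 38.7
tcp_pos: [0.4637, -0.0905, 0.22]
ee_rot: [[-0.998, -0.07, 0.004], [-0.07, 0.998, -0.001], [-0.004, -0.001, -1.0]]
wrist_force: [-0.3, -0.1, -0.3]
gripper_width: 0.65
```

```bash
python3 - <<'E'
from h import *
im=cams.capture("top")[:,:,::-1].copy(); cv2.imwrite("pics/top27.png",im)
cv2.imwrite("pics/top27c.png",cv2.resize(im[150:290,110:270],None,fx=4.2,fy=4.2,interpolation=cv2.INTER_CUBIC))
im=cams.capture("scene")[:,:,::-1].copy(); cv2.imwrite("pics/scene27.png",im)
cv2.imwrite("pics/scene27c.png",cv2.resize(im[160:280,110:270],None,fx=4.8,fy=4.8,interpolation=cv2.INTER_CUBIC))
E
```

```text
(no output)
```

View pics/top27c.png

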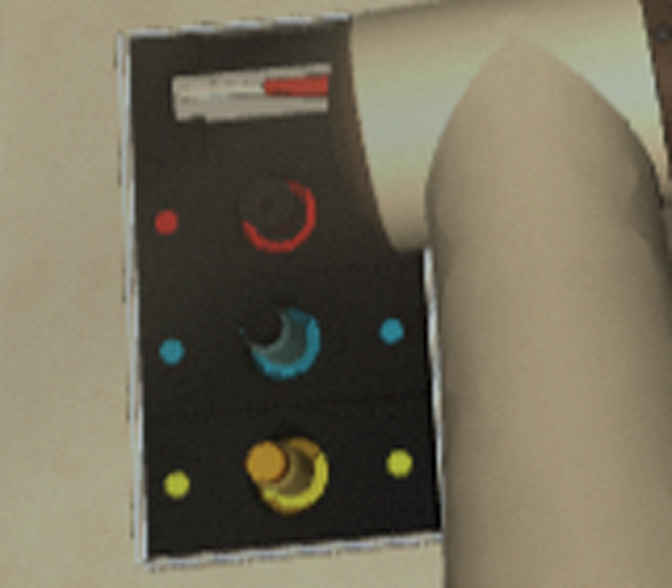

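View pics/scene27c.png

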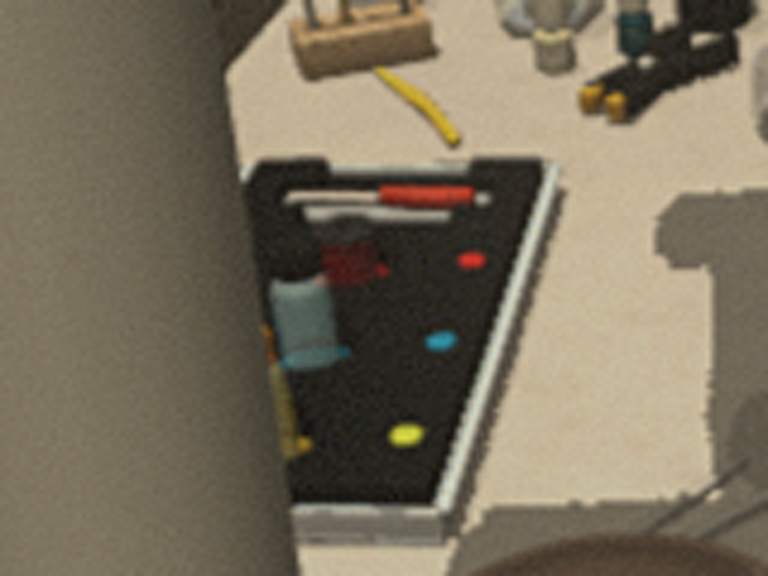

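```bash
python3 - <<'E'
from h import *
for n,u,v,z in(("resin",173.3,260.2,.084),("hard",173.3,228.6,.084),("thread",173.8,199.3,.048)):
    print(n,onz("top",u,v,z).round(4))
a=cv2.imread('pics/top22.png');b=cv2.imread('pics/scene27.png')
A=blobs(a,(0,130,60),(6,255,255),30,(148,160,210,182))[0];B=blobs(b,(0,130,60),(6,255,255),30,(180,190,220,206))[0];print(A,B)
p,e=tri(A[0][0],B[0][0]);print("handle",p.round(4),round(e,4))
# slot frame: offset of handle
c=np.array([.5978,.2717]);y=np.radians(94.2);ey=np.array([np.cos(y),np.sin(y)]);ex=np.array([ey[1],-ey[0]])
q=onz("top",*A[0][0],.026)[:2]-c;print("in slot x,y",(q@ex).round(4),(q@ey).round(4))
E
```

```text
resin [0.3588 0.2543 0.084 ]
hard [0.4348 0.2561 0.084 ]
thread [0.5157 0.2645 0.048 ]
[([183.6, 169.96], [173, 168, 21, 5, 83])] [([198.2, 200.15], [189, 198, 20, 5, 84])]
handle [0.5989 0.246  0.0255] 0.0004
in slot x,y -0.001 -0.026
```

```bash
python3 - <<'E'
from h import *
f=lambda p:((proj("scene",p)-[110,160])*4.8).round(0)
g=lambda p:((proj("top",p)-[125,195])*12).round(0)
p=(.4387,.2607)
for z in(.010,.074,.084): print(z,f((*p,z)),g((*p,z)))
im=cv2.imread('pics/top27.png')[195:245,125:195]
im=cv2.convertScaleAbs(im,alpha=2.2)
im=cv2.resize(im,None,fx=11.4,fy=11.4,interpolation=cv2.INTER_NEAREST);cv2.imwrite('pics/hz.png',im)
im=cv2.convertScaleAbs(cv2.imread('pics/scene27c.png'),alpha=2.2);cv2.imwrite('pics/hs.png',im)
E
```

```text
0.01 [310. 370.] [634. 442.]
0.074 [291. 262.] [568. 393.]
0.084 [288. 245.] [557. 385.]
```

View pics/hz.png

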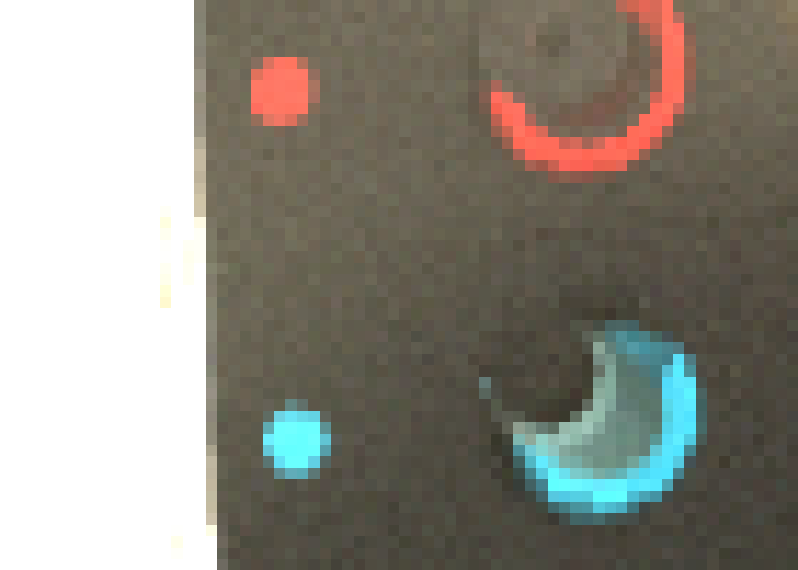

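View pics/hs.png

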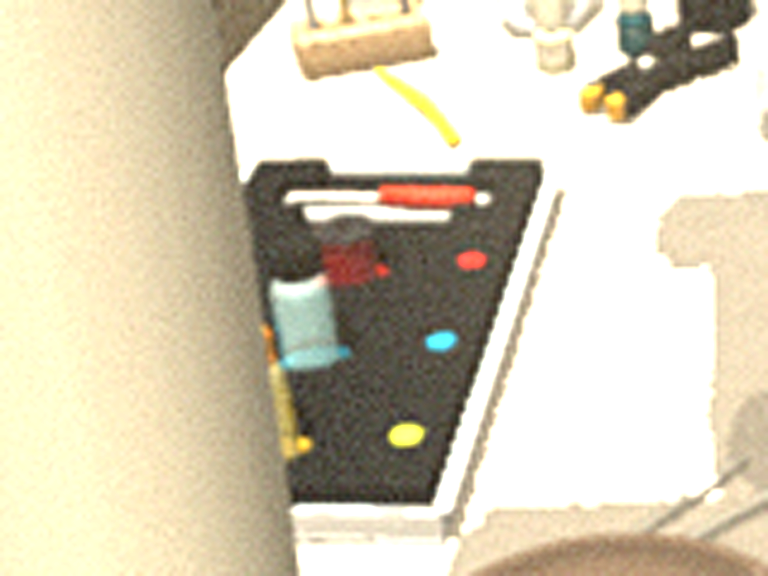

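```bash
python3 - <<'E'
from h import *
print(ticket.finish_job(), r.sense()['time_s'])
E
```

```text
the job is handed in; nothing more can be done
the job is handed in; nothing more can be done
```

The tray is kitted and handed in at about 39 s. I turned the carousel about 71° by its knob to bring the thread to the opening. I then placed the scraper, thread, resin and hardener, in that order.

Last checks, from the pictures with the arm withdrawn:
- **Scraper:** it lies centred in the slot to about 2 mm, and the handle height matches it resting on the slot floor.
- **Thread:** it stands in the red well. Lowering it gave no clear contact force, so I released it from an estimated 1 mm or less. The picture then shows it standing in the well.
- **Resin:** it touched the well floor at 7 N when lowered, and the cap's position shows it upright.
- **Hardener:** it touched the well floor at 5 N when lowered. My first reading of its cap was about 4 mm off, dark cap against dark foam. A closer look at a contrast-stretched picture put it where an upright bottle should be.

No wrist force I read after a move was above about 19 N, and that came while turning the knob. Nothing was knocked over or dropped that I could see.

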